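Book sample vials in at the microscope bench

ROBOT

A 7-joint arm with a two-finger parallel gripper is mounted at the origin on the work surface. World frame = base frame: x ahead of the robot, y to its left, z up, the work surface at z = 0. Lengths are in m, angles in rad, forces in N, time in s.
With the tool pointing down it reaches from about 0.425 to 0.875 m from the base axis. Payload 4.7 kg.
Tool frame: the origin (TCP) lies on the centre line of the jaws, within the pads' length; the fingertips stand 17 mm ahead of it and the grasp point (between the pads) lies 2 mm behind it; z points along the fingers, y is the line along which they close (so a half turn about z gives the same grasp; the last joint's range is limited). The gripper opens to 85 mm and grips with 20 to 120 N. Pads are 22 mm wide; open, the fingers measure 114 mm over their backs; the gripper's body (76 mm by 85 mm) begins 54 mm behind the grasp point. The pads swing forward as they close: fully open they stand 13 mm farther back than shut.
Start: joints at [1.264, 0.321, -0.07, 1.45, 0.023, 1.371, -0.057], TCP at [0.205, -0.617, 0.248] pointing down, gripper open.
Joint ranges: [-2.86, 2.86], [-0.3, 2.09], [-1.38, 1.24], [0.06, 2.45], [-1.56, 4.7], [0.09, 2.05], [-2.69, 2.69]. Speed limits (rad/s): [2.57, 2.57, 3.14, 3.14, 3.14, 3.14, 3.14].

INTERFACE

Orientations are given as a 3x3 rotation matrix whose columns are the frame's x, y, z axes.
In Python, from bench import readout, snapshot, manip gives the robot as it stands. The module is installed in compiled form; this text tells all that it offers.
- The arm moves only by the tool step_arm, never from a script. Its argument "steps" is a list of rows, each a list of 4 numbers: the shift along the world's x, y, z each as a share of 0.25 m, from -1 to 1, then the turn about the world's z as a share of 90 degrees, from -1 to 1. In form: [[x, y, z, spin], ...]. A call has 1 to 8 rows; each row is the pose to reach, as a shift and turn from the pose commanded when the call began; what a row does not reach only later rows make up. A row lasts 1/12 s, in which the tool goes at most 41.7 mm and 7.16 degrees, less where a joint would pass 70% of its speed; a pose out of reach is approached as far as the arm can. A call with a number of a shift or a turn outside -1 to 1 is refused whole. A call with a gripper value outside its range is refused whole. "grip" is the opening, from -1 (shut) to 1 (fully open), set as the call begins (left out, the last holds). The fingers move at their own pace and stop on an object; "grip_force" is the grip in N (left out, the last holds). Time passes only in rows, so rows that repeat a pose let the fingers close. It gives the time, the measured TCP pose, the force, the opening and the grip force at its end, in the units of the state.
- readout.get_state(): the state, without advancing time (a new reading comes with each control period).
- snapshot(name): name is "scene" or "top"; returns a dict with "image" (420x560x3 uint8, red, green, blue), "depth" (420x560 float32, m along the optical axis (not along the pixel's ray), 0 where there is no reading), "fovy" (degrees; the focal length in pixels is half the picture's height over the tangent of half this angle, whatever the lens; pixels are square), "cx", "cy" (the principal point, pixels), "D" ([k1, k2, p1, p2, k3] as OpenCV has them; the pictures are not rectified), "eye" and "rotation" of the camera in the world. Camera axes: x right, y down, z forward; pixel columns grow to the right and rows downward; lengths in m; the calibration is good to about 2 mm. A picture is of the moment at which its call begins.
- manip.sign_off(): hands the job in; it is judged then, once.
The state is a dict: "time_s": time; "joints": joint angles; "qd": joint speeds; "effort": joint torques, N m; "eef_pos": TCP position; "orientation": TCP orientation; "wrist_force": force on the tool from outside, world axes, zero at the start; "wrist_torque": the same for the moment, N m; "grip_width": finger opening in m; "grip_force": force on a finger pad.
Only numpy, scipy, OpenCV 4.12 (cv2) and the standard library are available. Lean on these libraries where they do the work, as an engineer would, in place of code of your own. Each camera call takes 0.05 s, during which the arm holds its last target. There are 200 camera calls.

TASK

Stand each sample vial on the bench in the rack, in the bore of its own size, so that it goes fully down. Then take the code scanner out of its charging cradle and, from about 8 cm off and looking squarely at each label, hold it still for a good second first on the label on the rack's sloping front, then on the cap label of each vial in turn, working along the rack from the widest vial to the narrowest. Put the scanner back fully home in its cradle, let go, and leave the oil bottle and the mouse where they are.

Things in the scene. Friction and masses are not known exactly. Their poses are not given: they have to be found in the camera images.
- rack: Fixed grey anodised-aluminium rack: block 66 (x) x 297 (y) x 32 mm high with six blind bores in a row along y, and a sloping front on its -x side, falling from the block's top edge (x -33, z 32 mm) to x -73, z 4 mm. Origin: centre of the block's underside, on the bench; z up, y along the row towards the widest bore, x away from the sloping front.
- rack_label: The rack's code label, white paper 30 x 74 mm with a dark square code, in the middle of the sloping front. Origin: centre of the label's face, in the rack's frame at x -53, y 0, z 18 mm; its z axis is the outward normal, leaning 0.61 rad (35 deg) from vertical towards the rack's -x side.
- scanner: White hand scanner, 0.18 kg, nose down in its cradle. Origin: centre of the reading window (flat nose end); z up the handle, so it looks along its own -z from the origin. Nose 48 (x) x 34 (y) mm to z 46, neck 40 x 30 to z 68, handle 32 (x) x 28 (y) to its top at z 152 mm: grip across y, 28 mm, e.g. at z 120. Centre of mass z 65. No trigger: it reads any label held still before it.
- cradle: Fixed grey charging cradle: base 120 (x) x 94 (y) x 12 mm, on it an open pocket, inside 54 (x) x 40 (y) mm, centred on the origin, walls to 46 mm and a flared lip to about 54 mm above the bench that leads the nose in. Origin: on the bench under the pocket's centre; z up. Pocket floor at z 12 mm. The scanner fits with its x along the cradle's x, either way round.
- oil_bottle: Bystander: small glass immersion-oil bottle, 28 mm across, 66 mm tall. Origin: centre of its underside.
- mouse: Bystander: black and grey computer mouse, 104 x 60 mm, 32 mm high. Origin: centre of its underside.
- vial45: Capped amber glass sample vial, the widest of the six sizes: body 45 mm across, 64 mm tall over all, of which the top 16 mm is a black screw cap 43 mm across to grip; stands upright on the bench. Absent in some starts. Origin: centre of its underside; z up.
- vial45_label (a point): Centre of the vial45's round white code label, flat on top of its cap (39 mm across), 64 mm above the vial's origin; it faces along the vial's z.
- bore45 (a point): Centre of the floor of the bore for the 45 mm vial: 48 mm across, floor 10 mm above the bench, 22 mm deep, mouth at 32 mm; in the rack's frame at x 0, y 115 mm. A seated vial's origin lies here.
- vial40: Capped amber glass sample vial, the second widest of the six sizes: body 40 mm across, 60 mm tall over all, of which the top 16 mm is a black screw cap 38 mm across to grip; stands upright on the bench. Absent in some starts. Origin: centre of its underside; z up.
- vial40_label (a point): Centre of the vial40's round white code label, flat on top of its cap (34 mm across), 60 mm above the vial's origin; it faces along the vial's z.
- bore40 (a point): Centre of the floor of the bore for the 40 mm vial: 43 mm across, floor 10 mm above the bench, 22 mm deep, mouth at 32 mm; in the rack's frame at x 0, y 56.5 mm. A seated vial's origin lies here.
- vial35: Capped amber glass sample vial, the third widest of the six sizes: body 35 mm across, 56 mm tall over all, of which the top 16 mm is a black screw cap 33 mm across to grip; stands upright on the bench. Absent in some starts. Origin: centre of its underside; z up.
- vial35_label (a point): Centre of the vial35's round white code label, flat on top of its cap (29 mm across), 56 mm above the vial's origin; it faces along the vial's z.
- bore35 (a point): Centre of the floor of the bore for the 35 mm vial: 38 mm across, floor 10 mm above the bench, 22 mm deep, mouth at 32 mm; in the rack's frame at x 0, y 3 mm. A seated vial's origin lies here.
- vial30: Capped amber glass sample vial, the third narrowest of the six sizes: body 30 mm across, 52 mm tall over all, of which the top 16 mm is a black screw cap 28 mm across to grip; stands upright on the bench. Absent in some starts. Origin: centre of its underside; z up.
- vial30_label (a point): Centre of the vial30's round white code label, flat on top of its cap (24 mm across), 52 mm above the vial's origin; it faces along the vial's z.
- bore30 (a point): Centre of the floor of the bore for the 30 mm vial: 33 mm across, floor 10 mm above the bench, 22 mm deep, mouth at 32 mm; in the rack's frame at x 0, y -45.5 mm. A seated vial's origin lies here.
- vial25: Capped amber glass sample vial, the second narrowest of the six sizes: body 25 mm across, 48 mm tall over all, of which the top 16 mm is a black screw cap 23 mm across to grip; stands upright on the bench. Absent in some starts. Origin: centre of its underside; z up.
- vial25_label (a point): Centre of the vial25's round white code label, flat on top of its cap (19 mm across), 48 mm above the vial's origin; it faces along the vial's z.
- bore25 (a point): Centre of the floor of the bore for the 25 mm vial: 28 mm across, floor 10 mm above the bench, 22 mm deep, mouth at 32 mm; in the rack's frame at x 0, y -89 mm. A seated vial's origin lies here.
- vial20: Capped amber glass sample vial, the narrowest of the six sizes: body 20 mm across, 42 mm tall over all, of which the top 16 mm is a black screw cap 18 mm across to grip; stands upright on the bench. Absent in some starts. Origin: centre of its underside; z up.
- vial20_label (a point): Centre of the vial20's round white code label, flat on top of its cap (14 mm across), 42 mm above the vial's origin; it faces along the vial's z.
- bore20 (a point): Centre of the floor of the bore for the 20 mm vial: 23 mm across, floor 10 mm above the bench, 22 mm deep, mouth at 32 mm; in the rack's frame at x 0, y -127.5 mm. A seated vial's origin lies here.
There are look-alikes about, which are no part of the job. Leave any green or red look-alike of the vial20 alone.

How it is judged:
On the way, in this order (a step that is already met when the one before it is completed fails the run):
1. every vial present stands released in the rack bore of its own size (horizontal distance between vial45 and bore45 below 0.004 m and z of each of vial45, vial40, vial35, vial30, vial25, vial20 in the frame of rack below 0.014 m and angle between each of vial45, vial40, vial35, vial30, vial25, vial20's own z axis and vertical below 0.12 rad and contact force between the fingers and vial45 below 0.5 N and linear speed of each of vial45, vial40, vial35, vial30, vial25, vial20 below 0.03 m/s and horizontal distance between vial40 and bore40 below 0.004 m and contact force between the fingers and vial40 below 0.5 N and horizontal distance between vial35 and bore35 below 0.004 m and contact force between the fingers and vial35 below 0.5 N and horizontal distance between vial30 and bore30 below 0.004 m and contact force between the fingers and vial30 below 0.5 N and horizontal distance between vial25 and bore25 below 0.004 m and contact force between the fingers and vial25 below 0.5 N and horizontal distance between vial20 and bore20 below 0.004 m and contact force between the fingers and vial20 below 0.5 N), for 0.3 s.
2. for 1 s the scanner is held on the rack's label: its centre 40 to 130 mm before the window and within 12 mm (x, y) of the line of sight, which is within 0.40 rad of square to the label (x of rack_label in the frame of scanner between -0.012 and 0.012 m and y of rack_label in the frame of scanner between -0.012 and 0.012 m and z of rack_label in the frame of scanner between -0.13 and -0.04 m and angle between the z axis of rack_label and the z axis of scanner, either way round below 0.4 rad), for 1 s.
3. for 1 s the scanner is held on the seated 45 mm vial's label: 40 to 130 mm before the window, within 9 mm (x, y) of the line of sight, which is within 0.40 rad of square (x of vial45_label in the frame of scanner between -0.009 and 0.009 m and y of vial45_label in the frame of scanner between -0.009 and 0.009 m and z of vial45_label in the frame of scanner between -0.13 and -0.04 m and angle between the z axis of vial45 and the z axis of scanner, either way round below 0.4 rad and horizontal distance between vial45 and bore45 below 0.004 m and z of vial45 in the frame of rack below 0.014 m and angle between vial45's own z axis and vertical below 0.12 rad), for 1 s.
4. for 1 s the scanner is held on the seated 40 mm vial's label: 40 to 130 mm before the window, within 9 mm (x, y) of the line of sight, which is within 0.40 rad of square (x of vial40_label in the frame of scanner between -0.009 and 0.009 m and y of vial40_label in the frame of scanner between -0.009 and 0.009 m and z of vial40_label in the frame of scanner between -0.13 and -0.04 m and angle between the z axis of vial40 and the z axis of scanner, either way round below 0.4 rad and horizontal distance between vial40 and bore40 below 0.004 m and z of vial40 in the frame of rack below 0.014 m and angle between vial40's own z axis and vertical below 0.12 rad), for 1 s.
5. for 1 s the scanner is held on the seated 35 mm vial's label: 40 to 130 mm before the window, within 9 mm (x, y) of the line of sight, which is within 0.40 rad of square (x of vial35_label in the frame of scanner between -0.009 and 0.009 m and y of vial35_label in the frame of scanner between -0.009 and 0.009 m and z of vial35_label in the frame of scanner between -0.13 and -0.04 m and angle between the z axis of vial35 and the z axis of scanner, either way round below 0.4 rad and horizontal distance between vial35 and bore35 below 0.004 m and z of vial35 in the frame of rack below 0.014 m and angle between vial35's own z axis and vertical below 0.12 rad), for 1 s.
6. for 1 s the scanner is held on the seated 30 mm vial's label: 40 to 130 mm before the window, within 9 mm (x, y) of the line of sight, which is within 0.40 rad of square (x of vial30_label in the frame of scanner between -0.009 and 0.009 m and y of vial30_label in the frame of scanner between -0.009 and 0.009 m and z of vial30_label in the frame of scanner between -0.13 and -0.04 m and angle between the z axis of vial30 and the z axis of scanner, either way round below 0.4 rad and horizontal distance between vial30 and bore30 below 0.004 m and z of vial30 in the frame of rack below 0.014 m and angle between vial30's own z axis and vertical below 0.12 rad), for 1 s.
7. for 1 s the scanner is held on the seated 25 mm vial's label: 40 to 130 mm before the window, within 9 mm (x, y) of the line of sight, which is within 0.40 rad of square (x of vial25_label in the frame of scanner between -0.009 and 0.009 m and y of vial25_label in the frame of scanner between -0.009 and 0.009 m and z of vial25_label in the frame of scanner between -0.13 and -0.04 m and angle between the z axis of vial25 and the z axis of scanner, either way round below 0.4 rad and horizontal distance between vial25 and bore25 below 0.004 m and z of vial25 in the frame of rack below 0.014 m and angle between vial25's own z axis and vertical below 0.12 rad), for 1 s.
8. for 1 s the scanner is held on the seated 20 mm vial's label: 40 to 130 mm before the window, within 9 mm (x, y) of the line of sight, which is within 0.40 rad of square (x of vial20_label in the frame of scanner between -0.009 and 0.009 m and y of vial20_label in the frame of scanner between -0.009 and 0.009 m and z of vial20_label in the frame of scanner between -0.13 and -0.04 m and angle between the z axis of vial20 and the z axis of scanner, either way round below 0.4 rad and horizontal distance between vial20 and bore20 below 0.004 m and z of vial20 in the frame of rack below 0.014 m and angle between vial20's own z axis and vertical below 0.12 rad), for 1 s.
At the end, for the whole second after the job is handed in: Every vial present stands upright (0.12 rad) and released in its own bore, centred within 4 mm, underside at most 4 mm above the bore floor; the scanner stands upright (0.12 rad) in its cradle, within 8 mm of the pocket centre, nose at most 5 mm above its floor; the scanner is at rest (horizontal distance between vial45 and bore45 below 0.004 m and z of each of vial45, vial40, vial35, vial30, vial25, vial20 in the frame of rack below 0.014 m and angle between each of vial45, vial40, vial35, vial30, vial25, vial20, scanner's own z axis and vertical below 0.12 rad and contact force between the fingers and vial45 below 0.5 N and horizontal distance between vial40 and bore40 below 0.004 m and contact force between the fingers and vial40 below 0.5 N and horizontal distance between vial35 and bore35 below 0.004 m and contact force between the fingers and vial35 below 0.5 N and horizontal distance between vial30 and bore30 below 0.004 m and contact force between the fingers and vial30 below 0.5 N and horizontal distance between vial25 and bore25 below 0.004 m and contact force between the fingers and vial25 below 0.5 N and horizontal distance between vial20 and bore20 below 0.004 m and contact force between the fingers and vial20 below 0.5 N and horizontal distance between scanner and cradle below 0.008 m and z of scanner in the frame of cradle below 0.017 m and linear speed of scanner below 0.03 m/s); the robot touches nothing.
It fails at once if the oil bottle is shifted more than 20 mm (distance of oil_bottle from where it was at the start of the episode above 0.02 m).
It fails at once if the mouse is shifted more than 20 mm (distance of mouse from where it was at the start of the episode above 0.02 m).
Of vial45, vial40, vial35, vial30, vial25, vial20 only 4 to 6 are there at a start; the rules pass over those that are not, and their reading is None.
At some moment in a run one of vial45, vial40, vial35, vial30, vial25, vial20 may be knocked a few centimetres aside while the robot is not near it.
It also fails if it takes over 210 s, if anything falls off the work surface, if the arm or the gripper's body presses on something with over 40 N, if the wrist force passes 120 N, or if a joint passes its speed limit or range.

## Working session

There is one attempt and no reset: what is moved stays moved. The work goes in short steps, Python scripts to look and compute and a tool call to move; the robot and the scene stay as the last step left them, time stands still between calls to the robot, and variables do not carry over. Pictures are saved under pics/ and viewed, at most 18 in all, crops included, and the job is handed in when it is done.

Besides the shell and the picture viewer there is one more tool, called after "Call:" by a JSON object that holds its "name" and its "arguments". step_arm: Moves the arm, as the interface text tells. Shift numbers are shares of 0.25 m and turn numbers shares of 90 degrees, none past 1 either way. Its arguments: {"type":"object","properties":{"steps":{"type":"array"},"grip":{"type":"number"},"grip_force":{"type":"number"}},"required":["steps"]}

```bash
mkdir -p pics; cat > h.py <<'E'
import numpy as np, cv2, pickle
from bench import readout, snapshot, manip
def K(s):
    f=210/np.tan(np.radians(s['fovy'])/2)
    return np.array([[f,0,s['cx']],[0,f,s['cy']],[0,0,1.]])
def rays(s,px):
    u=cv2.undistortPoints(np.float64(px).reshape(-1,1,2),K(s),np.float64(s['D'])).reshape(-1,2)
    return np.c_[u,np.ones(len(u))]@np.array(s['rotation']).T
def atz(s,px,z):
    r=rays(s,px); e=np.array(s['eye']); return e+r*((np.broadcast_to(z,len(r))-e[2])/r[:,2])[:,None]
def dep(s,px):
    r=rays(s,px); p=np.int64(np.round(px)).reshape(-1,2)
    return np.array(s['eye'])+r*s['depth'][p[:,1],p[:,0]][:,None]
def snap(n,f):
    s=snapshot(n); pickle.dump(s,open(f+'.pkl','wb')); cv2.imwrite(f'pics/{f}.png',s['image'][:,:,::-1]); return s
def load(f): return pickle.load(open(f+'.pkl','rb'))
def crop(s,f,x0,y0,w,h,k):
    cv2.imwrite(f'pics/{f}.png',cv2.resize(s['image'][y0:y0+h,x0:x0+w,::-1],None,fx=k,fy=k,interpolation=cv2.INTER_CUBIC))
def proj(s,P):
    R=np.array(s['rotation']); c=(np.float64(P)-s['eye'])@R
    return cv2.projectPoints(c.reshape(-1,1,3),np.zeros(3),np.zeros(3),K(s),np.float64(s['D']))[0].reshape(-1,2)
E
python3 -c "
from h import *
for n in('scene','top'):
    s=snap(n,n+'0'); print(n,s['eye'],np.round(s['rotation'],3).tolist(),s['fovy'],s['D'],s['cx'],s['cy'])
    crop(s,n+'0b',0,0,560,420,1.42)
print(readout.get_state())"
```

```text
scene [0.96676259 0.47903953 0.83079093] [[-0.758, 0.503, -0.415], [0.652, 0.584, -0.483], [-0.001, -0.637, -0.771]] 50.0666837965996 [-0.01315072  0.          0.          0.          0.        ] 287.5421378780468 207.49528265184864
top [0.3337647  0.01150442 1.31062232] [[0.029, -0.985, 0.173], [-1.0, -0.03, -0.002], [0.007, -0.173, -0.985]] 42.65945379410252 [-0.05908961  0.          0.          0.          0.        ] 279.2426185868888 210.00532333210995
{'time_s': 0.1, 'joints': array([ 1.26409314,  0.32177559, -0.07008473,  1.45156263,  0.02265173,
        1.3708113 , -0.05688987]), 'qd': array([ 0.00041425, -0.00037491, -0.00111383, -0.00226794,  0.00071334,
       -0.00026934,  0.00171079]), 'effort': array([ 1.68895212e-05, -4.94875932e+01, -3.83972554e-01, -3.15207839e+01,
        1.29955838e-02,  7.44644698e-03,  3.69762665e-05]), 'eef_pos': array([ 0.20475832, -0.61642287,  0.24731069]), 'orientation': array([[ 9.48967101e-01,  3.15374317e-01, -6.93816426e-04],
       [ 3.15375047e-01, -9.48965714e-01,  1.62891983e-03],
       [-1.44688521e-04, -1.76460372e-03, -9.99998433e-01]]), 'wrist_force': array([ 0.19157063, -0.71420278,  0.2867772 ]), 'wrist_torque': array([ 0.016276  , -0.02110236, -0.01141846]), 'grip_force': 0.0, 'grip_width': 0.08554780402355822}
```

View pics/top0b.png

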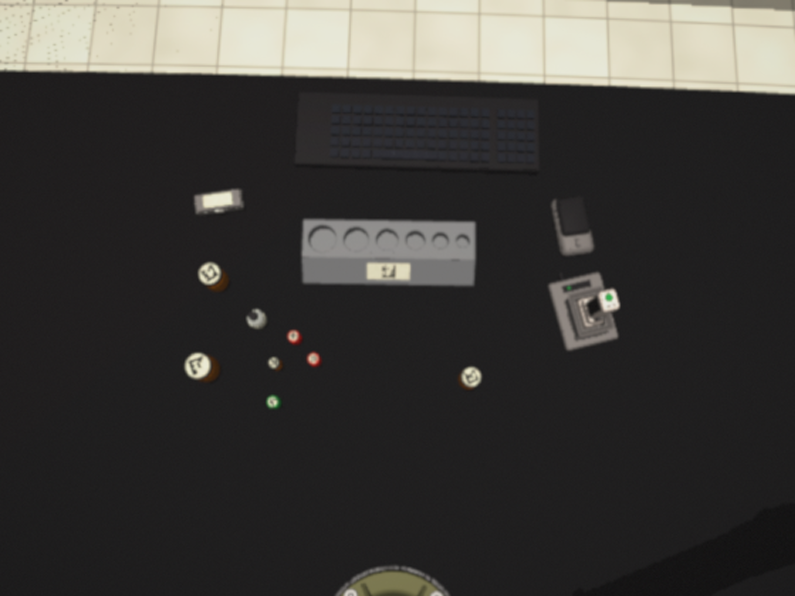

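View pics/scene0b.png

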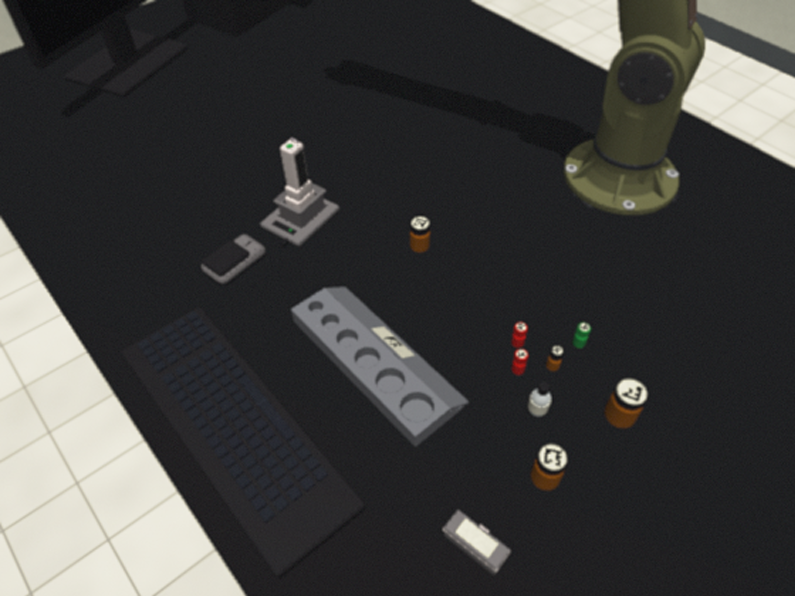

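Four vials are present: the biggest at (200,366), another at (210,273), a medium one at (471,377), and a small amber one at (274,363) in the 1.42x top view. The look-alikes are red at (294,336) and (313,359) and green at (273,402). The oil bottle is at (256,318), the mouse at (572,226) and the cradle at (583,311). The tag at (218,201) is no part of the job.

```bash
cat > m.py <<'E'
from h import *
def cloud(s):
    yy,xx=np.mgrid[0:420,0:560]; return dep(s,np.c_[xx.ravel(),yy.ravel()]).reshape(420,560,3)
def labels(s,lo=120):
    "white blobs on vial caps: centre px, and position by depth"
    g=s['image'].astype(int).min(2); n,l,st,c=cv2.connectedComponentsWithStats((g>lo).astype(np.uint8))
    C=cloud(s); out=[]
    for i in range(1,n):
        if 12<st[i,4]<900:
            p=C[l==i]; z=np.median(p[:,2])
            if 0.03<z<0.2 and 0.2<p[:,0].mean()<0.9: out.append((np.round(c[i],1),st[i].tolist(),np.round(np.median(p,0),4)))
    return out
E
python3 - <<'E'
from m import *
for f in('top0','scene0'):
    s=load(f); print(f)
    for o in labels(s): print(*o)
    C=cloud(s); z=C[:,:,2]
    m=((abs(z-.032)<.004)&(C[:,:,0]>.3)&(C[:,:,0]<.8)&(abs(C[:,:,1])<.25)).astype(np.uint8)
    n,l,st,c=cv2.connectedComponentsWithStats(m); i=1+st[1:,4].argmax(); P=C[l==i]
    print('rack',st[i],np.median(P[:,2]),P[:,2].std(),cv2.minAreaRect(np.float32(P[:,:2]*1000)))
    # bench depth check
    b=C[(abs(z)<.01)]; print('bench z',np.median(b[:,2]),b[:,2].std())
t=load('top0');s=load('scene0')
a=t['image'][150:310,120:350,::-1];b=t['image'][180:290,300:450,::-1]
cv2.imwrite('pics/c1.png',np.vstack([cv2.resize(a,None,fx=3.4,fy=3.4,interpolation=3)]))
E
```

```text
top0
[147.1 192.1] [140, 185, 15, 15, 148] [0.5874 0.3244 0.0604]
[428.3 211.3] [421, 204, 15, 16, 164] [ 0.5413 -0.3162  0.1637]
[411.9 219.5] [407, 209, 11, 21, 78] [ 0.5377 -0.3048  0.0589]
[180.3 224.7] [174, 218, 12, 12, 63] [0.5121 0.2423 0.0424]
[206.1 236.6] [204, 234, 5, 6, 24] [0.4864 0.1802 0.0429]
[139.  257.1] [131, 249, 17, 17, 215] [0.4318 0.331  0.0641]
[219.8 252.3] [217, 250, 6, 6, 25] [0.4512 0.1457 0.0435]
[191.6 255. ] [190, 252, 4, 7, 21] [0.4423 0.212  0.0427]
[331.7 264.9] [326, 259, 12, 13, 120] [ 0.4277 -0.1178  0.0572]
[191.4 282.5] [189, 280, 6, 6, 30] [0.378  0.2091 0.0424]
rack [ 213  155  122   35 2236] 0.03190101375878929 0.002018374773268052 ((654.338134765625, 25.310142517089844), (80.52159881591797, 296.8674621582031), 0.17683348059654236)
bench z 0.000335684277952053 0.002746293372299338
scene0
[205.1 115.2] [197, 98, 17, 40, 261] [ 0.5562 -0.3076  0.1452]
[209.2 140.9] [200, 133, 22, 16, 110] [ 0.5623 -0.3036  0.0553]
[295.3 156.5] [290, 153, 12, 9, 79] [ 0.429  -0.1174  0.0571]
[366.7 229.9] [364, 228, 6, 5, 21] [0.4527 0.1456 0.0431]
[411.2 230.2] [409, 228, 6, 5, 22] [0.3806 0.2104 0.0432]
[392.3 246.6] [389, 244, 7, 6, 29] [0.444  0.2123 0.0429]
[367.1 248.7] [364, 246, 7, 6, 29] [0.4893 0.1806 0.0438]
[444.5 275.3] [435, 267, 21, 18, 253] [0.4326 0.3313 0.0647]
[380.3 281.6] [374, 275, 14, 13, 133] [0.5265 0.2529 0.0415]
[389.  321.8] [380, 313, 19, 18, 220] [0.5891 0.3245 0.0607]
rack [ 205  203  115  106 2855] 0.03252830140106522 0.0016514265251535531 ((658.4010009765625, 25.599899291992188), (77.72608947753906, 298.8489074707031), 0.6615042090415955)
bench z 0.0008260486166618008 0.0017914368589251077
```

View pics/c1.png

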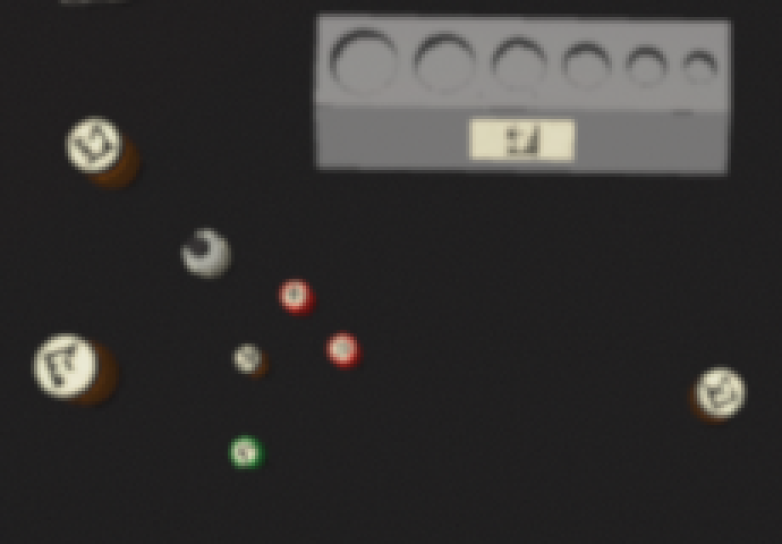

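The crop shows the vials' label tops by colour: amber vial20 at (248,358), oil bottle at (205,252), reds at (294,296) and (342,349), green at (245,452). The heights measured were 64, 60, 57 and 42 mm, so vials 45, 40, 35 and 20 are present. Next I refine the rack pose.

```bash
python3 - <<'E'
from m import *
t=load('top0');s=load('scene0')
px=np.array([[317,14],[731,20],[730,109],[316,102]])/3.4+[120,150]-.35
print(np.round(atz(t,px,.032),4)); 
print('label',atz(t,np.array([[522,140]])/3.4+[120,150]-.35,.018))
crop(s,'c2',200,195,135,120,4.9)
E
```

```text
[[ 0.6938  0.1759  0.032 ]
 [ 0.6985 -0.1238  0.032 ]
 [ 0.6324 -0.1238  0.032 ]
 [ 0.6285  0.1732  0.032 ]]
label [[0.60810609 0.02485568 0.018     ]]
```

View pics/c2.png

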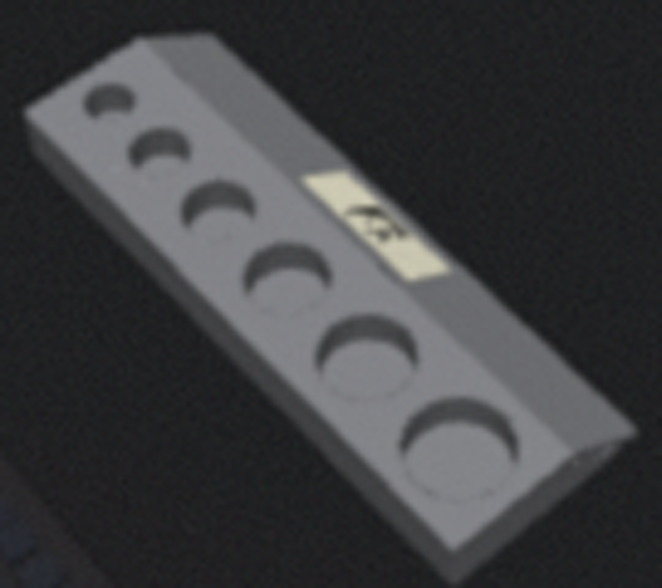

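```bash
python3 - <<'E'
from m import *
from scipy.optimize import least_squares
t=load('top0');s=load('scene0')
pt=np.array([[317,14],[731,20],[730,109],[316,102],[522,140],[316,168],[728,175]])/3.4+[120,150]-.35
Mt=np.array([[33,148.5,32],[33,-148.5,32],[-33,-148.5,32],[-33,148.5,32],[-53,0,18],[-73,148.5,4],[-73,-148.5,4]])/1e3
ps=np.array([[143,40],[24,113],[453,549],[575,447],[212,37],[636,432],[459,451]])/4.9+[200,195]-.4
Ms=np.array([[-33,-148.5,32],[33,-148.5,32],[33,148.5,32],[-33,148.5,32],[-73,-148.5,4],[-73,148.5,4],[0,115,32]])/1e3
def W(q,M):
    c,s_=np.cos(q[2]),np.sin(q[2]); return np.c_[q[0]+c*M[:,0]-s_*M[:,1],q[1]+s_*M[:,0]+c*M[:,1],M[:,2]]
ft=lambda q:(proj(t,W(q,Mt))-pt).ravel()
fs=lambda q:(proj(s,W(q,Ms))-ps).ravel()
for f in(ft,fs,lambda q:np.r_[ft(q),fs(q)]):
    r=least_squares(f,[.655,.025,0]); print(np.round(r.x,4),np.round(r.fun.reshape(-1,2),1).tolist())
# vial labels at known heights in both
for n,a,b,h in(('45',(139,257.1),(444.5,275.3),.064),('40',(147.1,192.1),(389,321.8),.060),('35',(331.7,264.9),(295.3,156.5),.056),('20',(191.6,255),(392.3,246.6),.042)):
    print(n,np.round(atz(t,[a],h),4),np.round(atz(s,[b],h),4))
for n,y in(('45',.115),('40',.0565),('35',.003),('20',-.1275)): print(n,W(r.x,np.array([[0,y,.01]])))
E
```

```text
[0.6622 0.0254 0.014 ] [[0.6, 0.3], [-0.5, 0.5], [-0.1, 0.4], [-0.1, 0.6], [0.1, -0.4], [0.6, -0.5], [-0.7, -0.7]]
[0.6625 0.0257 0.0134] [[-0.6, -0.1], [0.2, -0.2], [0.2, 0.3], [-0.2, 1.3], [-0.2, -0.4], [0.4, -0.2], [0.1, -0.9]]
[0.6624 0.0256 0.0136] [[0.6, 0.2], [-0.6, 0.4], [-0.2, 0.4], [-0.2, 0.5], [0.0, -0.5], [0.5, -0.6], [-0.8, -0.7], [-0.6, -0.2], [0.2, -0.3], [0.2, 0.2], [-0.3, 1.2], [-0.2, -0.5], [0.4, -0.3], [0.1, -1.1]]
45 [[0.4318 0.3313 0.064 ]] [[0.4325 0.3314 0.064 ]]
40 [[0.5872 0.3242 0.06  ]] [[0.5881 0.3243 0.06  ]]
35 [[ 0.4279 -0.1173  0.056 ]] [[ 0.4283 -0.1181  0.056 ]]
20 [[0.4425 0.2125 0.042 ]] [[0.4436 0.2113 0.042 ]]
45 [[0.66082054 0.14054263 0.01      ]]
40 [[0.66161518 0.08204803 0.01      ]]
35 [[0.6623419  0.02855296 0.01      ]]
20 [[ 0.66411454 -0.101935    0.01      ]]
```

Call:
{"name": "step_arm", "arguments": {"steps": [[0.45,1,-0.2,0.5],[0.45,1,-0.2,0.5],[0.45,1,-0.2,0.5],[0.45,1,-0.2,0.5],[0.45,1,-0.2,0.5],[0.45,1,-0.2,0.5],[0.45,1,-0.2,0.5],[0.45,1,-0.2,0.5]], "grip": 0.4, "grip_force": 30}}

```text
time_s: 0.77
eef_pos: [0.3203, -0.36, 0.197]
orientation: [[0.438, 0.899, -0.001], [0.899, -0.438, 0.004], [0.003, -0.002, -1.0]]
wrist_force: [1.1, 0.2, -0.5]
grip_width: 0.0594
grip_force: 0.0
```

Call:
{"name": "step_arm", "arguments": {"steps": [[0.44,1,-0.3,0.3],[0.44,1,-0.3,0.3],[0.44,1,-0.3,0.3],[0.44,1,-0.3,0.3],[0.44,1,-0.3,0.3],[0.44,1,-0.3,0.3],[0.44,1,-0.3,0.3],[0.44,1,-0.3,0.3]]}}

```text
time_s: 1.43
eef_pos: [0.4287, -0.1102, 0.1221]
orientation: [[-0.016, 1.0, -0.001], [1.0, 0.016, 0.003], [0.003, -0.001, -1.0]]
wrist_force: [-0.2, 0.8, -0.3]
grip_width: 0.0598
grip_force: 0.0
```

```bash
python3 -c "
from m import *
print(readout.get_state()['eef_pos'])
for n in('top','scene'):
    s=snap(n,n+'1')
    for o in labels(s): print(n,*o)
print(readout.get_state()['eef_pos'])"
```

```text
[ 0.42868481 -0.11016008  0.12210324]
top [147.  192.2] [140, 185, 15, 15, 148] [0.5874 0.3239 0.06  ]
top [428.3 211.3] [421, 204, 15, 16, 164] [ 0.5409 -0.3162  0.1633]
top [411.9 219.5] [407, 209, 11, 21, 78] [ 0.5377 -0.3043  0.0589]
top [180.3 224.7] [174, 218, 12, 12, 63] [0.5126 0.2426 0.0423]
top [206.1 236.6] [204, 234, 5, 6, 24] [0.486  0.1797 0.044 ]
top [139.  257.1] [131, 249, 17, 17, 215] [0.4317 0.3305 0.0645]
top [219.8 252.3] [217, 250, 6, 6, 25] [0.4515 0.1454 0.0421]
top [191.6 255. ] [190, 252, 4, 7, 21] [0.4422 0.2114 0.0433]
top [191.4 282.5] [189, 280, 6, 6, 30] [0.378  0.2092 0.0427]
scene [205.  115.4] [197, 98, 17, 41, 261] [ 0.5562 -0.3081  0.1435]
scene [209.3 140.9] [200, 133, 22, 16, 109] [ 0.5625 -0.3039  0.0556]
scene [366.7 229.9] [364, 228, 6, 5, 21] [0.4521 0.1461 0.0425]
scene [411.3 230.1] [409, 228, 6, 5, 21] [0.3796 0.2106 0.0437]
scene [392.4 246.5] [389, 244, 7, 6, 28] [0.4439 0.212  0.0429]
scene [367.  248.6] [364, 246, 7, 6, 28] [0.4893 0.18   0.0436]
scene [444.5 275.3] [435, 267, 21, 18, 252] [0.4332 0.3314 0.0647]
scene [380.3 281.5] [374, 275, 14, 13, 132] [0.5264 0.253  0.0413]
scene [389.  321.8] [380, 313, 19, 18, 221] [0.5893 0.3246 0.061 ]
[ 0.42745115 -0.11598762  0.12294012]
```

Call:
{"name": "step_arm", "arguments": {"steps": [[0.003,-0.003,-0.15,0],[0.003,-0.003,-0.22,0],[0.003,-0.003,-0.268,0],[0.003,-0.003,-0.268,0],[0.003,-0.003,-0.268,0]]}}

```text
time_s: 1.95
eef_pos: [0.4276, -0.119, 0.0562]
orientation: [[-0.004, 1.0, -0.001], [1.0, 0.004, 0.0], [0.0, -0.001, -1.0]]
wrist_force: [-0.3, 0.6, 0.8]
grip_width: 0.0598
grip_force: 0.0
```

Call:
{"name": "step_arm", "arguments": {"steps": [[0,0,0,0],[0,0,0,0],[0,0,0,0],[0,0,0,0],[0,0,0,0],[0,0,0,0]], "grip": -1}}

```text
time_s: 2.45
eef_pos: [0.4291, -0.1184, 0.0576]
orientation: [[-0.006, 1.0, 0.002], [1.0, 0.006, -0.002], [-0.002, 0.002, -1.0]]
wrist_force: [-1.6, 0.3, 6.0]
grip_width: 0.0317
grip_force: 29.7
```

Call:
{"name": "step_arm", "arguments": {"steps": [[0,0,0.15,0],[0,0,0.27,0],[0.3,0.2,0.27,0],[0.6,0.4,0.27,0],[0.937,0.586,0.27,0],[0.937,0.586,0.27,0],[0.937,0.586,0.27,0],[0.937,0.586,0.27,0]]}}

```text
time_s: 3.12
eef_pos: [0.6415, 0.0158, 0.1237]
orientation: [[-0.006, 1.0, 0.0], [1.0, 0.006, -0.0], [-0.0, 0.0, -1.0]]
wrist_force: [1.6, -0.5, 0.3]
grip_width: 0.0319
grip_force: 30.3
```

Call:
{"name": "step_arm", "arguments": {"steps": [[0,0,0,0],[0,0,0,0],[0,0,0,0],[0,0,0,0],[0,0,0,0],[0,0,0,0]]}}

```text
time_s: 3.62
eef_pos: [0.6395, 0.0138, 0.1245]
orientation: [[-0.005, 1.0, 0.001], [1.0, 0.005, -0.001], [-0.001, 0.001, -1.0]]
wrist_force: [-0.5, -0.2, -1.2]
grip_width: 0.0313
grip_force: 30.4
```

```bash
python3 -c "
from m import *
print(readout.get_state()['eef_pos'])
s=snap('scene','s2');t=snap('top','t2')
a=s['image'][140:320,180:360];b=t['image'][120:240,200:360]
cv2.imwrite('pics/c3.png',np.hstack([cv2.resize(a,(400,400),interpolation=3),cv2.resize(b,(400,400),interpolation=3)])[:,:,::-1])"
```

```text
[0.63945201 0.01381119 0.12448438]
```

View pics/c3.png

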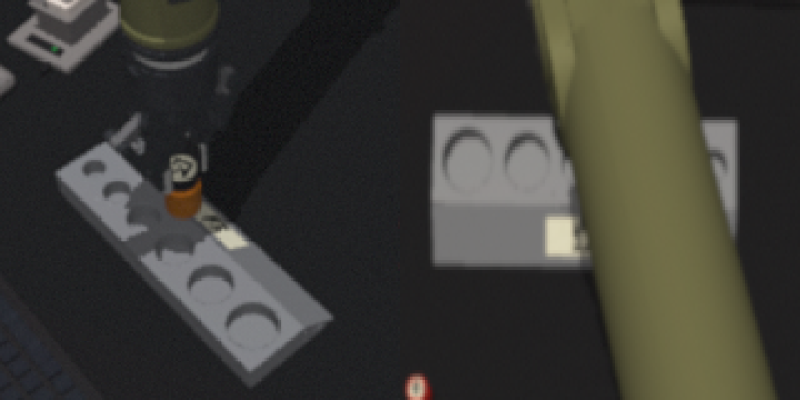

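The scene crop shows vial 35 held upright, its label at (183,167) and so full pixel (262,215). The move stopped short for lack of rows.

```bash
python3 - <<'E'
from m import *
s=load('s2')
for o in labels(s,100):
    if abs(o[0][0]-262)<12 and abs(o[0][1]-215)<12: print(o)
for z in(.1225,.1245):
    print(atz(s,[(262.3,215)],z))
g=s['image'][200:235,245:285].astype(int).min(2); m=(g>90).astype(np.uint8)
n,l,st,c=cv2.connectedComponentsWithStats(m);print(st.tolist(),(c+[245,200]).tolist())
E
```

```text
[[0.63652229 0.01645607 0.1225    ]]
[[0.63745479 0.01776227 0.1245    ]]
[[0, 0, 40, 35, 1328], [12, 11, 1, 2, 2], [13, 10, 10, 11, 43], [12, 13, 7, 3, 14], [10, 18, 1, 6, 6], [26, 33, 4, 2, 7]] [[264.61219879518075, 216.9781626506024], [257.0, 211.5], [262.7906976744186, 215.69767441860466], [260.35714285714283, 214.07142857142858], [255.0, 220.5], [272.2857142857143, 233.57142857142856]]
```

Call:
{"name": "step_arm", "arguments": {"steps": [[0.091,0.059,0,0],[0.091,0.059,0,0],[0.091,0.059,-0.12,0],[0.091,0.059,-0.12,0],[0.091,0.059,-0.12,0],[0.091,0.059,-0.12,0]]}}

```text
time_s: 4.22
eef_pos: [0.6626, 0.0296, 0.0945]
orientation: [[-0.006, 1.0, 0.0], [1.0, 0.006, -0.0], [-0.0, 0.0, -1.0]]
wrist_force: [-1.0, -0.9, 0.2]
grip_width: 0.0318
grip_force: 30.5
```

Call:
{"name": "step_arm", "arguments": {"steps": [[0,0,-0.01,0],[0,0,-0.02,0],[0,0,-0.03,0],[0,0,-0.04,0],[0,0,-0.04,0],[0,0,-0.04,0]]}}

```text
time_s: 4.72
eef_pos: [0.6641, 0.0283, 0.0881]
orientation: [[-0.005, 1.0, 0.003], [1.0, 0.005, -0.003], [-0.003, 0.003, -1.0]]
wrist_force: [-6.3, -3.4, 16.8]
grip_width: 0.0316
grip_force: 32.5
```

Call:
{"name": "step_arm", "arguments": {"steps": [[0,0,0.02,0],[0,-0.008,0.02,0],[0,-0.008,0,0],[0,-0.008,-0.01,0],[0,-0.008,-0.01,0],[0,-0.008,-0.01,0]]}}

```text
time_s: 5.22
eef_pos: [0.6621, 0.0279, 0.0803]
orientation: [[-0.007, 1.0, -0.001], [1.0, 0.007, 0.0], [0.0, -0.001, -1.0]]
wrist_force: [0.3, -0.2, -1.0]
grip_width: 0.0315
grip_force: 30.8
```

Call:
{"name": "step_arm", "arguments": {"steps": [[0,0,-0.015,0],[0,0,-0.03,0],[0,0,-0.045,0],[0,0,-0.052,0],[0,0,-0.052,0],[0,0,-0.052,0]]}}

```text
time_s: 5.72
eef_pos: [0.6626, 0.028, 0.0682]
orientation: [[-0.007, 1.0, -0.0], [1.0, 0.007, 0.0], [0.0, -0.0, -1.0]]
wrist_force: [0.8, -0.5, -1.5]
grip_width: 0.0315
grip_force: 30.9
```

Call:
{"name": "step_arm", "arguments": {"steps": [[0,0,-0.006,0],[0,0,-0.01,0],[0,0,-0.01,0],[0,0,-0.01,0]]}}

```text
time_s: 6.05
eef_pos: [0.6629, 0.0284, 0.0676]
orientation: [[-0.007, 1.0, 0.001], [1.0, 0.007, -0.0], [-0.0, 0.001, -1.0]]
wrist_force: [-3.2, -0.1, 7.6]
grip_width: 0.0316
grip_force: 31.6
```

Call:
{"name": "step_arm", "arguments": {"steps": [[0,0,0,0],[0,0,0,0],[0,0,0,0],[0,0,0.2,0],[0,0,0.36,0],[0,0,0.36,0],[-0.2,0.3,0.36,0]], "grip": 0.4}}

```text
time_s: 6.63
eef_pos: [0.6461, 0.0534, 0.1596]
orientation: [[0.007, 1.0, 0.011], [1.0, -0.007, -0.005], [-0.004, 0.011, -1.0]]
wrist_force: [0.1, -1.8, -0.6]
grip_width: 0.06
grip_force: 0.0
```

Call:
{"name": "step_arm", "arguments": {"steps": [[-0.23,1,-0.1,0],[-0.23,1,-0.1,0],[-0.23,1,-0.1,0],[-0.23,1,-0.1,0],[-0.23,1,-0.1,0],[-0.23,1,-0.1,0],[-0.23,1,-0.1,0],[-0.23,1,-0.1,0]]}}

```text
time_s: 7.3
eef_pos: [0.5789, 0.3184, 0.1306]
orientation: [[-0.015, 1.0, -0.002], [1.0, 0.015, 0.003], [0.003, -0.001, -1.0]]
wrist_force: [1.0, -1.0, 1.5]
grip_width: 0.0598
grip_force: 0.0
```

```bash
cat > look.py <<'E'
from m import *
import sys
for n,b in(('top',sys.argv[1]),('scene',sys.argv[1])):
    s=snap(n,n+b)
    for o in labels(s): print(n,*o)
    if n=='scene': crop(s,'sb'+b,0,0,560,420,1.42)
st=readout.get_state();print(st['eef_pos'],st['time_s'])
E
python3 look.py 3
```

```text
top [428.3 211.3] [421, 204, 15, 16, 165] [ 0.5412 -0.3169  0.1632]
top [411.9 219.5] [407, 209, 11, 21, 78] [ 0.5363 -0.3045  0.0596]
top [139.  257.1] [131, 249, 17, 17, 214] [0.432  0.3307 0.0644]
scene [204.4 109.3] [197, 98, 16, 33, 199] [ 0.5553 -0.3088  0.1601]
scene [206.7 133.5] [201, 130, 13, 9, 65] [ 0.5597 -0.3068  0.0793]
scene [209.2 140.9] [200, 133, 22, 16, 110] [ 0.5626 -0.3043  0.0556]
scene [444.5 275.3] [435, 267, 21, 18, 253] [0.4326 0.3314 0.0648]
scene [378.5 280.3] [375, 275, 10, 11, 69] [0.5282 0.2486 0.044 ]
scene [390.4 327.6] [383, 324, 15, 7, 58] [0.5962 0.3344 0.0607]
[0.58217137 0.31236389 0.13047682] 7.4
```

Call:
{"name": "step_arm", "arguments": {"steps": [[0.022,0.047,0,0],[0.022,0.047,-0.04,0],[0.022,0.047,-0.16,0],[0.022,0.047,-0.24,0],[0.022,0.047,-0.282,0],[0.022,0.047,-0.282,0],[0.022,0.047,-0.282,0]]}}

```text
time_s: 7.98
eef_pos: [0.5879, 0.3231, 0.06]
orientation: [[-0.005, 1.0, -0.001], [1.0, 0.005, -0.001], [-0.001, -0.001, -1.0]]
wrist_force: [-0.3, 0.6, -0.2]
grip_width: 0.0601
grip_force: 0.0
```

Call:
{"name": "step_arm", "arguments": {"steps": [[0,0,0,0],[0,0,0,0],[0,0,0,0],[0,0,0,0],[0,0,0,0],[0,0,0,0]], "grip": -1}}

```text
time_s: 8.48
eef_pos: [0.5886, 0.3249, 0.0622]
orientation: [[-0.007, 1.0, 0.003], [1.0, 0.007, 0.001], [0.001, 0.003, -1.0]]
wrist_force: [-0.5, -1.6, 5.0]
grip_width: 0.0367
grip_force: 30.4
```

Call:
{"name": "step_arm", "arguments": {"steps": [[0,0,0.16,0],[0,0,0.28,0],[0.1,-0.3,0.28,0],[0.2,-0.6,0.28,0],[0.296,-0.968,0.28,0],[0.296,-0.968,0.28,0],[0.296,-0.968,0.28,0],[0.296,-0.968,0.28,0]]}}

```text
time_s: 9.15
eef_pos: [0.6608, 0.0833, 0.1305]
orientation: [[-0.007, 1.0, 0.0], [1.0, 0.007, -0.0], [-0.0, 0.0, -1.0]]
wrist_force: [1.6, 0.6, -1.4]
grip_width: 0.0366
grip_force: 30.6
```

Call:
{"name": "step_arm", "arguments": {"steps": [[0,0,0,0],[0,0,0,0],[0,0,0,0]]}}

```text
time_s: 9.4
eef_pos: [0.6605, 0.0856, 0.1302]
orientation: [[-0.006, 1.0, -0.0], [1.0, 0.006, 0.001], [0.001, -0.0, -1.0]]
wrist_force: [-0.3, 1.1, -0.4]
grip_width: 0.0368
grip_force: 30.6
```

Call:
{"name": "step_arm", "arguments": {"steps": [[0.006,-0.018,0,0],[0.006,-0.018,-0.06,0],[0.006,-0.018,-0.13,0],[0.006,-0.018,-0.14,0],[0.006,-0.018,-0.15,0],[0.006,-0.018,-0.16,0],[0.006,-0.018,-0.17,0],[0.006,-0.018,-0.17,0]]}}

```text
time_s: 10.07
eef_pos: [0.6621, 0.0812, 0.0878]
orientation: [[-0.007, 1.0, -0.0], [1.0, 0.007, 0.0], [0.0, -0.0, -1.0]]
wrist_force: [0.6, 0.1, -0.8]
grip_width: 0.0368
grip_force: 30.7
```

Call:
{"name": "step_arm", "arguments": {"steps": [[0,0,-0.015,0],[0,0,-0.03,0],[0,0,-0.045,0],[0,0,-0.06,0],[0,0,-0.069,0],[0,0,-0.074,0],[0,0,-0.074,0]]}}

```text
time_s: 10.65
eef_pos: [0.6623, 0.0816, 0.0722]
orientation: [[-0.007, 1.0, 0.0], [1.0, 0.007, -0.0], [-0.0, 0.0, -1.0]]
wrist_force: [-6.2, 0.2, 13.9]
grip_width: 0.0367
grip_force: 32.0
```

Call:
{"name": "step_arm", "arguments": {"steps": [[0,0,0,0],[0,0,0,0],[0,0,0,0],[0,0,0.2,0],[0,0,0.36,0],[0,0,0.36,0],[-0.2,0.2,0.36,0]], "grip": 0.4}}

```text
time_s: 11.23
eef_pos: [0.6401, 0.1021, 0.1627]
orientation: [[0.006, 1.0, 0.011], [1.0, -0.006, -0.003], [-0.003, 0.011, -1.0]]
wrist_force: [0.5, -2.1, 0.4]
grip_width: 0.0597
grip_force: 0.0
```

Call:
{"name": "step_arm", "arguments": {"steps": [[-0.8,0.88,-0.1,0],[-0.8,0.88,-0.1,0],[-0.8,0.88,-0.1,0],[-0.8,0.88,-0.1,0],[-0.8,0.88,-0.1,0],[-0.8,0.88,-0.1,0],[-0.8,0.88,-0.1,0],[-0.8,0.88,-0.1,0]], "grip": 0.6}}

```text
time_s: 11.9
eef_pos: [0.4258, 0.3366, 0.1342]
orientation: [[-0.017, 1.0, -0.002], [1.0, 0.017, 0.003], [0.003, -0.002, -1.0]]
wrist_force: [-0.7, 1.1, 0.4]
grip_width: 0.0682
grip_force: 0.0
```

```bash
python3 look.py 4
```

```text
top [428.4 211.3] [421, 204, 15, 16, 165] [ 0.5412 -0.3168  0.1632]
top [411.9 219.5] [407, 209, 11, 21, 78] [ 0.5378 -0.3043  0.0592]
top [180.4 224.6] [174, 218, 12, 12, 62] [0.5127 0.2418 0.0421]
top [206.1 236.6] [204, 234, 5, 6, 24] [0.4866 0.1803 0.0427]
top [220.  252.3] [218, 250, 5, 6, 24] [0.4513 0.1453 0.044 ]
top [191.5 255. ] [189, 252, 5, 7, 22] [0.4425 0.2119 0.0439]
top [192.3 281.4] [190, 280, 5, 4, 13] [0.3813 0.2079 0.0428]
scene [205.  115.7] [197, 98, 17, 41, 281] [ 0.5563 -0.3088  0.1417]
scene [209.1 140.9] [200, 133, 22, 16, 113] [ 0.5627 -0.3044  0.0555]
scene [366.7 229.9] [364, 228, 6, 5, 21] [0.4527 0.1467 0.0435]
scene [392.3 246.6] [389, 244, 7, 6, 29] [0.4449 0.2123 0.0434]
scene [367.  248.6] [364, 246, 7, 6, 28] [0.4886 0.1799 0.043 ]
scene [380.3 281.6] [374, 275, 14, 13, 133] [0.5267 0.2533 0.0417]
[0.43037457 0.33256611 0.13421717] 12.0
```

Call:
{"name": "step_arm", "arguments": {"steps": [[0.005,-0.003,-0.05,0],[0.005,-0.003,-0.16,0],[0.005,-0.003,-0.24,0],[0.005,-0.003,-0.281,0],[0.005,-0.003,-0.281,0],[0.005,-0.003,-0.281,0]]}}

```text
time_s: 12.5
eef_pos: [0.4347, 0.3285, 0.0635]
orientation: [[-0.005, 1.0, -0.001], [1.0, 0.005, -0.0], [-0.0, -0.001, -1.0]]
wrist_force: [0.1, 0.6, 0.9]
grip_width: 0.0683
grip_force: 0.0
```

Call:
{"name": "step_arm", "arguments": {"steps": [[0,0,0,0],[0,0,0,0],[0,0,0,0],[0,0,0,0],[0,0,0,0],[0,0,0,0]], "grip": -1}}

```text
time_s: 13.0
eef_pos: [0.4349, 0.3302, 0.0654]
orientation: [[-0.007, 1.0, 0.002], [1.0, 0.007, 0.001], [0.001, 0.002, -1.0]]
wrist_force: [-0.9, -0.7, 5.6]
grip_width: 0.042
grip_force: 30.4
```

Call:
{"name": "step_arm", "arguments": {"steps": [[0,0,0.16,0],[0,0,0.28,0],[0.906,-0.767,0.28,0],[0.906,-0.767,0.28,0],[0.906,-0.767,0.28,0],[0.906,-0.767,0.28,0],[0.906,-0.767,0.28,0],[0.906,-0.767,0.28,0]]}}

```text
time_s: 13.67
eef_pos: [0.626, 0.1661, 0.134]
orientation: [[-0.006, 1.0, 0.0], [1.0, 0.006, -0.001], [-0.001, 0.0, -1.0]]
wrist_force: [0.6, 0.4, -0.1]
grip_width: 0.0416
grip_force: 31.2
```

Call:
{"name": "step_arm", "arguments": {"steps": [[0,0,0,0],[0,0,0,0],[0,0,0,0]]}}

```text
time_s: 13.92
eef_pos: [0.6242, 0.1682, 0.1335]
orientation: [[-0.006, 1.0, -0.001], [1.0, 0.006, 0.001], [0.001, -0.001, -1.0]]
wrist_force: [-0.5, 0.5, -1.1]
grip_width: 0.0418
grip_force: 31.2
```

Call:
{"name": "step_arm", "arguments": {"steps": [[0.148,-0.121,0,0],[0.148,-0.121,0,0],[0.148,-0.121,-0.06,0],[0.148,-0.121,-0.13,0],[0.148,-0.121,-0.145,0],[0.148,-0.121,-0.16,0],[0.148,-0.121,-0.17,0],[0.148,-0.121,-0.17,0]]}}

```text
time_s: 14.58
eef_pos: [0.6609, 0.1399, 0.0952]
orientation: [[-0.01, 1.0, 0.001], [1.0, 0.01, -0.001], [-0.001, 0.001, -1.0]]
wrist_force: [-4.8, -2.0, 14.4]
grip_width: 0.0418
grip_force: 34.2
```

Call:
{"name": "step_arm", "arguments": {"steps": [[0,0,0.02,0],[0,-0.008,0.02,0],[0,-0.008,0,0],[0,-0.008,-0.01,0],[0,-0.008,-0.01,0],[0,-0.008,-0.01,0]]}}

```text
time_s: 15.08
eef_pos: [0.6635, 0.14, 0.093]
orientation: [[-0.009, 1.0, 0.006], [1.0, 0.009, 0.005], [0.005, 0.006, -1.0]]
wrist_force: [-0.6, 3.8, 15.2]
grip_width: 0.0415
grip_force: 36.6
```

Call:
{"name": "step_arm", "arguments": {"steps": [[0,0,0.01,0],[0,0.004,0.01,0],[0,0.004,0,0],[0,0.004,-0.005,0],[0,0.004,-0.005,0],[0,0.004,-0.005,0]]}}

```text
time_s: 15.58
eef_pos: [0.6639, 0.1412, 0.0923]
orientation: [[-0.009, 1.0, 0.007], [1.0, 0.009, 0.005], [0.005, 0.007, -1.0]]
wrist_force: [-0.9, 3.0, 15.9]
grip_width: 0.0419
grip_force: 37.4
```

Call:
{"name": "step_arm", "arguments": {"steps": [[0,0,0.04,0],[0,0,0.04,0],[0,0,0.04,0],[0,0,0.04,0]]}}

```text
time_s: 15.92
eef_pos: [0.6608, 0.1363, 0.0964]
orientation: [[-0.007, 1.0, -0.002], [1.0, 0.007, -0.001], [-0.001, -0.002, -1.0]]
wrist_force: [0.4, -0.4, -0.5]
grip_width: 0.0417
grip_force: 35.6
```

```bash
python3 -c "
from m import *
print(readout.get_state()['eef_pos'],readout.get_state()['orientation'])
s=snap('scene','s5');t=snap('top','t5')
a=s['image'][180:330,220:370];b=t['image'][140:240,180:280]
cv2.imwrite('pics/c5.png',np.hstack([cv2.resize(a,(400,400),interpolation=3),cv2.resize(b,(400,400),interpolation=3)])[:,:,::-1])"
```

```text
[0.66076424 0.13629053 0.09643828] [[-6.60379775e-03  9.99975376e-01 -2.37411436e-03]
 [ 9.99977893e-01  6.60193281e-03 -7.92507551e-04]
 [-7.76814293e-04 -2.37929543e-03 -9.99996868e-01]]
```

View pics/c5.png

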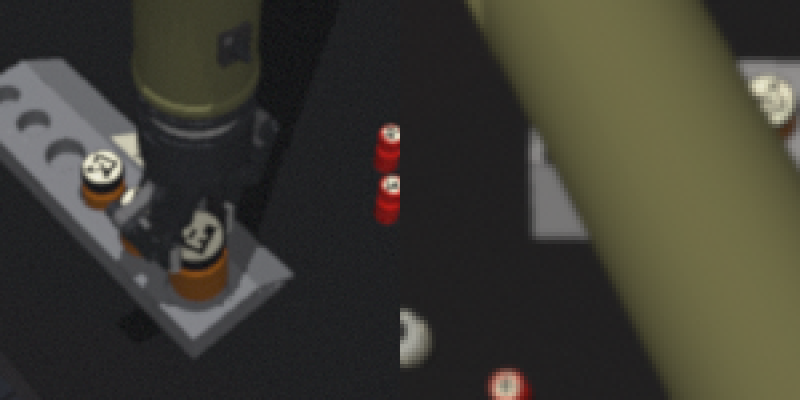

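Vial 45 sits at the mouth of its bore (left crop about (200,285)), and the compliant arm is drawn towards +x/+y. I move the command that way.

Call:
{"name": "step_arm", "arguments": {"steps": [[0.009,0.015,0,0],[0.009,0.015,0,0],[0.009,0.015,-0.01,0],[0.009,0.015,-0.02,0],[0.009,0.015,-0.03,0],[0.009,0.015,-0.03,0],[0.009,0.015,-0.03,0]]}}

```text
time_s: 16.6
eef_pos: [0.6642, 0.1403, 0.09]
orientation: [[-0.006, 1.0, 0.0], [1.0, 0.006, -0.0], [-0.0, 0.0, -1.0]]
wrist_force: [2.4, -0.0, -1.3]
grip_width: 0.0417
grip_force: 35.5
```

Call:
{"name": "step_arm", "arguments": {"steps": [[0,0,-0.015,0],[0,0,-0.03,0],[0,0,-0.045,0],[0,0,-0.06,0],[0,0,-0.064,0],[0,0,-0.064,0]]}}

```text
time_s: 17.1
eef_pos: [0.6642, 0.1407, 0.0754]
orientation: [[-0.007, 1.0, 0.0], [1.0, 0.007, -0.0], [-0.0, 0.0, -1.0]]
wrist_force: [-1.8, -1.0, 6.2]
grip_width: 0.0417
grip_force: 35.9
```

Call:
{"name": "step_arm", "arguments": {"steps": [[0,0,0,0],[0,0,0,0],[0,0,0,0],[0,0,0.2,0],[0,0,0.36,0],[0,0,0.36,0],[-0.2,0.1,0.36,0]], "grip": 0.6}}

```text
time_s: 17.68
eef_pos: [0.6347, 0.1541, 0.1677]
orientation: [[0.004, 1.0, 0.011], [1.0, -0.004, 0.0], [0.0, 0.011, -1.0]]
wrist_force: [-0.1, -1.7, -0.4]
grip_width: 0.0685
grip_force: 0.0
```

Call:
{"name": "step_arm", "arguments": {"steps": [[-0.8,0.22,-0.1,0],[-0.8,0.22,-0.1,0],[-0.8,0.22,-0.1,0],[-0.8,0.22,-0.1,0],[-0.8,0.22,-0.1,0],[-0.8,0.22,-0.1,0],[-0.8,0.22,-0.1,0],[-0.8,0.22,-0.1,0]], "grip": -0.05}}

```text
time_s: 18.35
eef_pos: [0.4275, 0.214, 0.1398]
orientation: [[-0.007, 1.0, 0.002], [1.0, 0.007, -0.0], [-0.0, 0.002, -1.0]]
wrist_force: [-0.4, -0.1, 0.3]
grip_width: 0.0407
grip_force: 0.0
```

```bash
python3 look.py 6
```

```text
top [428.3 211.3] [421, 204, 15, 16, 165] [ 0.5407 -0.316   0.1632]
top [411.9 219.5] [407, 209, 11, 21, 78] [ 0.538  -0.3046  0.059 ]
top [182.  220.1] [180, 218, 5, 5, 14] [0.525  0.2396 0.0445]
top [206.1 236.6] [204, 234, 5, 6, 24] [0.4864 0.18   0.0436]
top [220.  252.3] [218, 250, 5, 6, 24] [0.4512 0.1454 0.0431]
scene [205.  115.4] [197, 98, 17, 41, 260] [ 0.5564 -0.3084  0.1443]
scene [209.1 140.8] [200, 133, 22, 16, 111] [ 0.5626 -0.3037  0.0555]
scene [366.7 229.9] [364, 228, 6, 5, 21] [0.4526 0.1464 0.0437]
scene [367.1 248.6] [364, 246, 7, 6, 27] [0.4888 0.1804 0.0429]
scene [293.  272.3] [284, 258, 21, 26, 302] [0.6566 0.1365 0.0748]
scene [380.3 281.6] [374, 275, 14, 13, 133] [0.5265 0.2528 0.0418]
[0.42827911 0.21387657 0.13978528] 18.45
```

View pics/sb6.png

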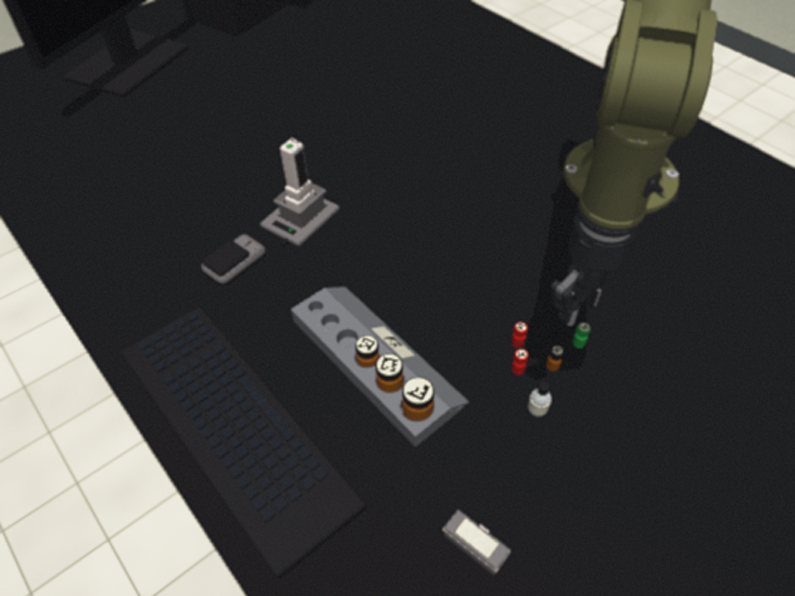

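The rack holds vials 45, 40 and 35 at (418,395), (389,370) and (366,347). Vial 20 is untouched at (556,355), with the reds, the green and the oil bottle around it.

Call:
{"name": "step_arm", "arguments": {"steps": [[0.059,-0.008,0,0],[0.059,-0.008,-0.1,0],[0.059,-0.008,-0.22,0],[0.059,-0.008,-0.3,0],[0.059,-0.008,-0.36,0],[0.059,-0.008,-0.387,0],[0.059,-0.008,-0.387,0],[0.059,-0.008,-0.387,0]]}}

```text
time_s: 19.12
eef_pos: [0.4423, 0.2124, 0.0428]
orientation: [[-0.006, 1.0, -0.0], [1.0, 0.006, 0.001], [0.001, -0.0, -1.0]]
wrist_force: [1.3, 0.7, 0.6]
grip_width: 0.0406
grip_force: 0.0
```

Call:
{"name": "step_arm", "arguments": {"steps": [[0,0,0,0],[0,0,0,0],[0,0,0,0],[0,0,0,0],[0,0,0,0],[0,0,0,0]], "grip": -1}}

```text
time_s: 19.62
eef_pos: [0.4426, 0.2126, 0.0437]
orientation: [[-0.007, 1.0, 0.003], [1.0, 0.007, 0.0], [0.0, 0.003, -1.0]]
wrist_force: [0.1, 0.5, 6.6]
grip_width: 0.0166
grip_force: 29.5
```

Call:
{"name": "step_arm", "arguments": {"steps": [[0,0,0.16,0],[0,0,0.32,0],[0,0,0.44,0],[0.444,-0.628,0.44,0],[0.444,-0.628,0.44,0],[0.444,-0.628,0.44,0],[0.444,-0.628,0.44,0],[0.444,-0.628,0.44,0]]}}

```text
time_s: 20.28
eef_pos: [0.5543, 0.0498, 0.1523]
orientation: [[-0.002, 1.0, 0.0], [1.0, 0.002, -0.002], [-0.002, 0.0, -1.0]]
wrist_force: [0.7, -1.0, -0.3]
grip_width: 0.0163
grip_force: 29.5
```

Call:
{"name": "step_arm", "arguments": {"steps": [[0.444,-0.628,0,0],[0.444,-0.628,0,0],[0.444,-0.628,0,0],[0.444,-0.628,0,0],[0.444,-0.628,0,0],[0.444,-0.628,-0.1,0],[0.444,-0.628,-0.1,0],[0.444,-0.628,-0.1,0]]}}

```text
time_s: 20.95
eef_pos: [0.6618, -0.1013, 0.1256]
orientation: [[-0.007, 1.0, -0.005], [1.0, 0.007, 0.002], [0.002, -0.005, -1.0]]
wrist_force: [0.2, 0.2, -1.4]
grip_width: 0.0165
grip_force: 29.5
```

Call:
{"name": "step_arm", "arguments": {"steps": [[0,0,0,0],[0,0,0,0]]}}

```text
time_s: 21.12
eef_pos: [0.6638, -0.1002, 0.1289]
orientation: [[-0.009, 1.0, 0.001], [1.0, 0.009, 0.0], [0.0, 0.001, -1.0]]
wrist_force: [0.9, -0.0, -0.6]
grip_width: 0.0166
grip_force: 29.5
```

Call:
{"name": "step_arm", "arguments": {"steps": [[0.003,-0.006,0,0],[0.003,-0.006,-0.12,0],[0.003,-0.006,-0.19,0],[0.003,-0.006,-0.21,0],[0.003,-0.006,-0.22,0],[0.003,-0.006,-0.23,0],[0.003,-0.006,-0.24,0],[0.003,-0.006,-0.24,0]]}}

```text
time_s: 21.78
eef_pos: [0.665, -0.1021, 0.0694]
orientation: [[-0.008, 1.0, 0.002], [1.0, 0.008, 0.0], [0.0, 0.002, -1.0]]
wrist_force: [-0.5, 1.2, 0.3]
grip_width: 0.0166
grip_force: 29.9
```

Call:
{"name": "step_arm", "arguments": {"steps": [[0,0,-0.015,0],[0,0,-0.03,0],[0,0,-0.045,0],[0,0,-0.06,0],[0,0,-0.065,0],[0,0,-0.065,0]]}}

```text
time_s: 22.28
eef_pos: [0.6646, -0.1021, 0.0533]
orientation: [[-0.007, 1.0, 0.0], [1.0, 0.007, 0.001], [0.001, 0.0, -1.0]]
wrist_force: [-4.8, 3.4, 12.9]
grip_width: 0.0165
grip_force: 31.1
```

Call:
{"name": "step_arm", "arguments": {"steps": [[0,0,0,0],[0,0,0,0],[0,0,0,0],[0,0,0.15,0],[0,0,0.3,0],[0,0,0.45,0],[-0.3,0,0.8,-0.2],[-0.3,0,0.8,-0.3]], "grip": 0}}

```text
time_s: 22.95
eef_pos: [0.6099, -0.1037, 0.2277]
orientation: [[0.247, 0.969, -0.0], [0.969, -0.247, 0.001], [0.001, -0.0, -1.0]]
wrist_force: [-0.8, -1.0, 0.5]
grip_width: 0.0431
grip_force: 0.0
```

```bash
python3 - <<'E'
from m import *
t=snap('top','t7');s=snap('scene','s7')
for o in labels(s): print(*o)
a=t['image'][180:260,375:455];b=s['image'][85:180,175:270];c=s['image'][200:300,205:305]
cv2.imwrite('pics/c7.png',np.hstack([cv2.resize(x,(w,w),interpolation=3)[:400] if 0 else cv2.resize(x,(w,w),interpolation=3) for x,w in((a,400),(b,400))])[:,:,::-1])
cv2.imwrite('pics/c8.png',cv2.resize(c,(500,500),interpolation=3)[:,:,::-1])
C=cloud(t); z=C[:,:,2]; reg=(C[:,:,0]>.4)&(C[:,:,0]<.66)&(C[:,:,1]<-.2)&(C[:,:,1]>-.42)
for lo,hi in((.006,.02),(.042,.058),(.158,.168)):
    P=C[reg&(z>lo)&(z<hi)]; print(lo,len(P),np.median(P,0),cv2.minAreaRect(np.float32(P[:,:2]*1000)))
E
```

```text
[201.3 102. ] [197, 98, 10, 9, 40] [ 0.5523 -0.3222  0.1647]
[205.2 133.7] [201, 130, 10, 8, 45] [ 0.5613 -0.3101  0.078 ]
[207.4 141.8] [200, 137, 16, 12, 91] [ 0.5644 -0.3031  0.0565]
[220.9 209.1] [218, 207, 7, 5, 23] [ 0.6636 -0.1022  0.0531]
[411.1 230. ] [409, 227, 6, 6, 23] [0.3797 0.2097 0.0432]
[366.7 229.9] [364, 228, 6, 5, 21] [0.4539 0.1458 0.043 ]
[367.1 248.6] [364, 246, 7, 6, 30] [0.489  0.1794 0.0433]
[293.  272.3] [284, 258, 21, 26, 300] [0.6566 0.1367 0.075 ]
[380.3 281.6] [374, 275, 14, 13, 133] [0.5265 0.253  0.0409]
0.006 764 [ 0.54722131 -0.31585477  0.01237655] ((533.0145874023438, -353.256103515625), (263.3103332519531, 137.8753662109375), 3.9398441314697266)
0.042 428 [ 0.53259391 -0.30673155  0.05132669] ((543.2030639648438, -316.68243408203125), (74.2728271484375, 63.73041915893555), 15.0618314743042)
0.158 156 [ 0.54256773 -0.31587442  0.16374292] ((542.9469604492188, -316.3971862792969), (30.14499855041504, 29.19939422607422), 16.155799865722656)
```

View pics/c7.png

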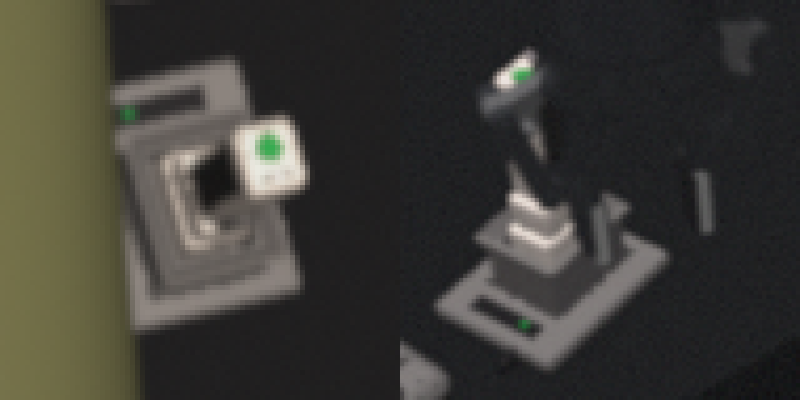

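View pics/c8.png

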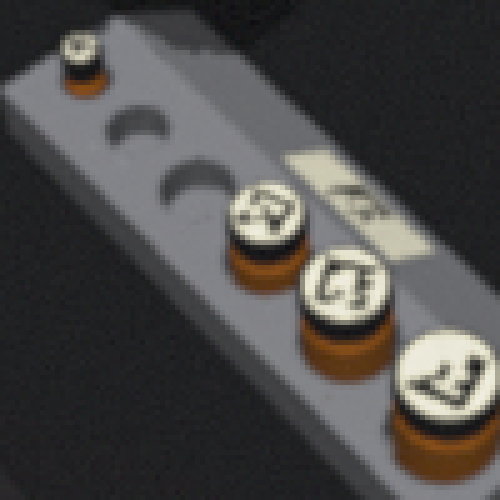

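All four vials are seated, with caps at (82,55), (268,212), (345,285) and (447,385) in the rack crop. The scanner stands in its cradle at world (0.543, −0.316), yaw about 15.5°.

Call:
{"name": "step_arm", "arguments": {"steps": [[-0.268,-0.85,0,-0.669],[-0.268,-0.85,0,-0.669],[-0.268,-0.85,0,-0.669],[-0.268,-0.85,0,-0.669],[-0.268,-0.85,0,-0.669],[-0.268,-0.85,0,-0.669],[-0.268,-0.85,0,-0.669],[-0.268,-0.85,0,-0.669]], "grip": 0.18, "grip_force": 25}}

```text
time_s: 23.72
eef_pos: [0.5413, -0.3189, 0.2255]
orientation: [[0.95, 0.311, -0.002], [0.311, -0.95, -0.0], [-0.002, -0.001, -1.0]]
wrist_force: [0.1, 0.1, -0.6]
grip_width: 0.0509
grip_force: 0.0
```

Call:
{"name": "step_arm", "arguments": {"steps": [[0,0,0,-0.03],[0,0,0,-0.03],[0,0,0,-0.03]]}}

```text
time_s: 23.97
eef_pos: [0.5426, -0.3162, 0.2261]
orientation: [[0.961, 0.278, -0.001], [0.278, -0.961, 0.0], [-0.001, -0.001, -1.0]]
wrist_force: [0.3, 0.4, 0.6]
grip_width: 0.0505
grip_force: 0.0
```

Call:
{"name": "step_arm", "arguments": {"steps": [[0,0,-0.1,0],[0,0,-0.2,0],[0,0,-0.3,0],[0,0,-0.36,0],[0,0,-0.392,0],[0,0,-0.392,0],[0,0,-0.392,0]]}}

```text
time_s: 24.55
eef_pos: [0.5432, -0.316, 0.1293]
orientation: [[0.961, 0.277, -0.0], [0.277, -0.961, -0.0], [-0.0, 0.0, -1.0]]
wrist_force: [0.5, 0.0, 0.4]
grip_width: 0.0505
grip_force: 0.0
```

Call:
{"name": "step_arm", "arguments": {"steps": [[0,0,0,0],[0,0,0,0],[0,0,0,0],[0,0,0,0],[0,0,0,0],[0,0,0,0]], "grip": -1}}

```text
time_s: 25.05
eef_pos: [0.5441, -0.3164, 0.1308]
orientation: [[0.961, 0.277, 0.003], [0.277, -0.961, -0.002], [0.002, 0.002, -1.0]]
wrist_force: [-0.7, -0.2, 6.8]
grip_width: 0.0275
grip_force: 28.5
```

Call:
{"name": "step_arm", "arguments": {"steps": [[0,0,0.045,0],[0,0,0.088,0],[0,0,0.088,0],[0,0,0.088,0],[0,0,0.088,0]]}}

```text
time_s: 25.47
eef_pos: [0.5427, -0.3157, 0.1508]
orientation: [[0.961, 0.277, -0.001], [0.277, -0.961, 0.0], [-0.001, -0.0, -1.0]]
wrist_force: [0.2, -0.4, -1.1]
grip_width: 0.0277
grip_force: 27.7
```

Call:
{"name": "step_arm", "arguments": {"steps": [[-0.02,-0.006,0,0],[-0.04,-0.011,0,0],[-0.06,-0.017,0,0],[-0.08,-0.022,0,0],[-0.1,-0.028,0,0],[-0.1,-0.028,0,0]]}}

```text
time_s: 25.97
eef_pos: [0.5169, -0.3234, 0.1513]
orientation: [[0.961, 0.275, -0.001], [0.275, -0.961, -0.0], [-0.001, 0.0, -1.0]]
wrist_force: [2.1, 1.3, -1.6]
grip_width: 0.0277
grip_force: 26.7
```

```bash
python3 - <<'E'
from m import *
s=snap('scene','s9');t=snap('top','t9')
a=s['image'][70:190,150:290]
cv2.imwrite('pics/c9.png',cv2.resize(a,None,fx=5,fy=5,interpolation=3)[:,:,::-1])
E
```

```text
(no output)
```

View pics/c9.png

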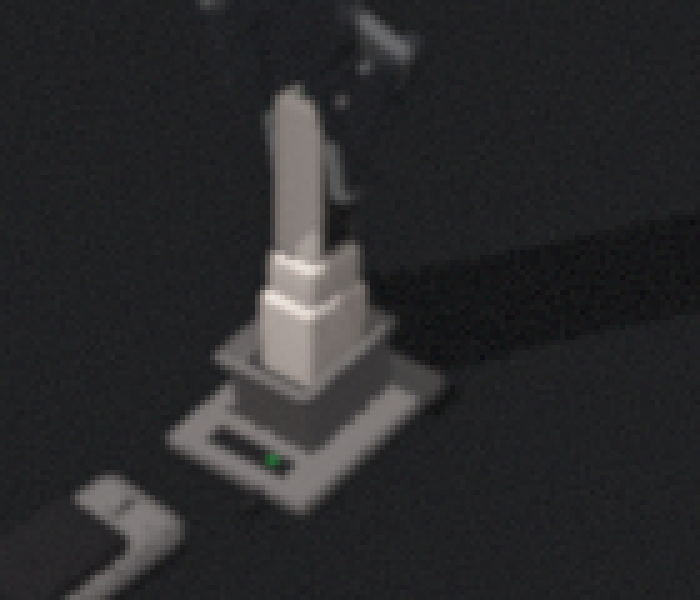

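The scanner is pivoting in the grip, with the nose caught in the lip and leaning at about (310,330). I shift a little more to reach about 0.3 rad, then measure.

Call:
{"name": "step_arm", "arguments": {"steps": [[-0.02,-0.006,0,0],[-0.042,-0.012,0,0],[-0.042,-0.012,0,0],[-0.042,-0.012,0,0]]}}

```text
time_s: 26.4
eef_pos: [0.5064, -0.3262, 0.1508]
orientation: [[0.961, 0.276, -0.002], [0.276, -0.961, -0.0], [-0.002, -0.0, -1.0]]
wrist_force: [1.4, 0.6, -1.9]
grip_width: 0.0281
grip_force: 26.5
```

Call:
{"name": "step_arm", "arguments": {"steps": [[0,0,0.12,0],[0,0,0.24,0],[0,0,0.36,0],[0,0,0.48,0],[0,0,0.48,0],[0,0,0.48,0],[0,0,0.48,0]]}}

```text
time_s: 26.98
eef_pos: [0.5063, -0.3259, 0.2697]
orientation: [[0.961, 0.276, -0.003], [0.276, -0.961, 0.001], [-0.003, -0.001, -1.0]]
wrist_force: [-0.6, -0.3, -3.3]
grip_width: 0.0278
grip_force: 26.7
```

```bash
cat > tilt.py <<'E'
from m import *
import sys
s=snap('scene','s'+sys.argv[1]); st=readout.get_state(); p=st['eef_pos']; R=st['orientation']
print(p,st['time_s'])
C=cloud(s); g=s['image'].astype(int).min(2)
# local frame: u along tool x (scanner x), v tool -y.., w up, from grasp point
L=(C-p-[0,0,.002])@np.c_[R[:,0],R[:,1],[0,0,1]]
m=(abs(L[:,:,1])<.03)&(abs(L[:,:,0])<.09)&(L[:,:,2]<-.025)&(L[:,:,2]>-.16)&(g>60)
P=L[m]; print(len(P))
for lo in np.arange(-.15,-.02,.01):
    q=P[(P[:,2]>lo)&(P[:,2]<=lo+.01)]
    if len(q)>4: print(round(lo+.005,3),len(q),np.round(np.percentile(q[:,0],[2,25,50,75,98])*1e3,1),np.round(np.percentile(q[:,1],[2,50,98])*1e3,1))
cv2.imwrite('pics/t%s.png'%sys.argv[1],cv2.resize(s['image'][40:180,150:290],None,fx=4.2,fy=4.2,interpolation=3)[:,:,::-1])
E
python3 tilt.py 10
```

```text
[ 0.50612589 -0.32571564  0.26902248] 27.0333
695
-0.115 9 [18.4 22.  24.8 28.  36.2] [-16.7 -15.2 -14.4]
-0.105 54 [18.4 31.3 45.1 58.1 62.2] [-17.9 -15.6   9. ]
-0.095 93 [13.2 34.1 55.5 59.1 62.3] [-18.7 -14.6  12.6]
-0.085 100 [10.6 31.3 49.9 55.7 58.1] [-18.4 -14.7  13.2]
-0.075 92 [ 9.3 27.8 49.5 53.  55.6] [-17.9 -13.5  14.6]
-0.065 112 [ 8.9 30.3 44.4 48.2 52.5] [-17.  -12.2  13. ]
-0.055 84 [ 5.8 20.6 38.8 42.  44.3] [-16.  -12.1  13.9]
-0.045 82 [13.5 30.7 35.4 38.6 42. ] [-14.6  -6.   14.1]
-0.035 47 [25.4 28.8 30.5 32.  35.2] [-15.   -1.6  11.8]
-0.025 22 [21.3 26.1 28.1 29.  30.3] [-14.9  -6.8  10.9]
```

View pics/t10.png

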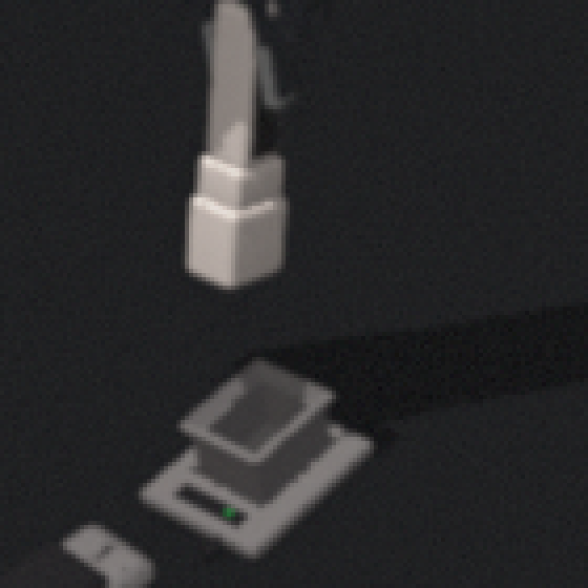

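```bash
cat > fit.py <<'E'
from m import *
from scipy.optimize import least_squares
def fit(f,p,R,x0=(0,0,0,.32),show=True):
    "scanner pose in tool frame: o (scanner x of pivot), v0, dz, theta, from the scene cloud"
    s=load(f); C=cloud(s); g=s['image'].astype(int).min(2)
    L=(C-p-[0,0,.002])@np.c_[R[:,0],R[:,1],[0,0,1]]
    m=(abs(L[:,:,1])<.025)&(abs(L[:,:,0])<.08)&(L[:,:,2]<-.022)&(L[:,:,2]>-.14)&(g>80)
    P=L[m]
    def sdf(q):
        th=q[3]; c,s_=np.cos(th),np.sin(th)
        X=np.c_[P[:,0]*c+P[:,2]*s_+q[0],P[:,1]-q[1],-P[:,0]*s_+P[:,2]*c+.119+q[2]]
        d=[]
        for hx,hy,z0,z1 in((.024,.017,0,.046),(.02,.015,.046,.068),(.016,.014,.068,.152)):
            a=np.abs(X-[0,0,(z0+z1)/2])-[hx,hy,(z1-z0)/2]
            d.append(np.linalg.norm(np.maximum(a,0),axis=1)+np.minimum(a.max(1),0))
        return np.min(d,0)
    r=least_squares(lambda q:np.r_[sdf(q)*1e3],x0,loss='soft_l1')
    if show: print(len(P),'o,v,dz,th',np.round(r.x,4),'rms mm',np.sqrt(np.mean(r.fun**2)))
    return r.x
if __name__=='__main__':
    st=readout.get_state(); fit('s10',st['eef_pos'],st['orientation'])
E
python3 fit.py
```

```text
696 o,v,dz,th [-0.0027  0.0008  0.0022  0.3187] rms mm 1.3109848415201144
```

Call:
{"name": "step_arm", "arguments": {"steps": [[0.02,0.12,0,-0.05],[0.04,0.24,0,-0.1],[0.06,0.36,0,-0.169],[0.08,0.48,0,-0.169],[0.1,0.6,0,-0.169],[0.12,0.7,0,-0.169],[0.12,0.7,0,-0.169],[0.12,0.7,0,-0.169]], "grip_force": 40}}

```text
time_s: 27.7
eef_pos: [0.5369, -0.1486, 0.2694]
orientation: [[1.0, 0.019, -0.003], [0.019, -1.0, 0.001], [-0.003, -0.001, -1.0]]
wrist_force: [-0.7, -1.5, -1.8]
grip_width: 0.0276
grip_force: 43.1
```

Call:
{"name": "step_arm", "arguments": {"steps": [[0.006,0.12,-0.05,0],[0.012,0.24,-0.1,0],[0.018,0.36,-0.15,0],[0.025,0.48,-0.2,0],[0.036,0.6,-0.25,0],[0.036,0.7,-0.25,0],[0.036,0.7,-0.25,0],[0.036,0.7,-0.25,0]]}}

```text
time_s: 28.37
eef_pos: [0.5458, 0.0244, 0.2073]
orientation: [[1.0, 0.017, -0.003], [0.017, -1.0, -0.0], [-0.003, 0.0, -1.0]]
wrist_force: [0.5, -1.3, -1.3]
grip_width: 0.0271
grip_force: 43.1
```

Call:
{"name": "step_arm", "arguments": {"steps": [[0,0,0,0],[0,0,0,0],[0,0,0,0]]}}

```text
time_s: 28.62
eef_pos: [0.5466, 0.022, 0.2084]
orientation: [[1.0, 0.012, -0.001], [0.012, -1.0, -0.001], [-0.001, 0.001, -1.0]]
wrist_force: [1.2, 0.6, -3.6]
grip_width: 0.0277
grip_force: 43.1
```

```bash
python3 tilt.py 11 | head -2; python3 - <<'E'
from fit import *
st=readout.get_state(); p,R=st['eef_pos'],st['orientation']; print(p,R)
fit('s11',p,R)
E
```

```text
[0.5466053  0.02240336 0.20850075] 28.6667
780
[0.5466053  0.02240336 0.20850075] [[ 9.99926615e-01  1.21112524e-02 -2.87245275e-04]
 [ 1.21111010e-02 -9.99926521e-01 -5.22946174e-04]
 [-2.93557701e-04  5.19428940e-04 -9.99999822e-01]]
783 o,v,dz,th [-0.0024  0.0007  0.0032  0.3148] rms mm 0.9639747931307017
```

View pics/s11.png

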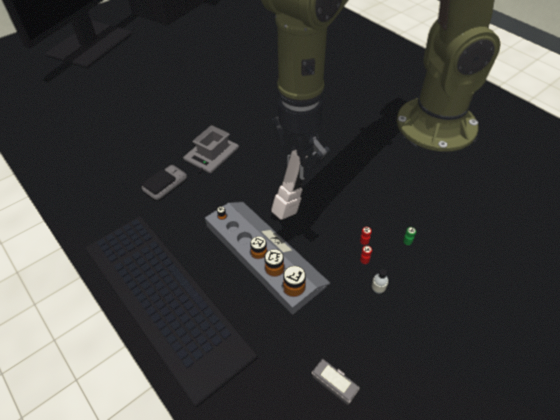

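The scanner (285,200) is held tilted, aimed at the rack label (275,240). The fitted tilt of 0.315 rad is within 0.40 rad of both the rack label and the caps. I hold here.

Call:
{"name": "step_arm", "arguments": {"steps": [[0,0.004,0,0],[0,0.004,0,0],[0,0.004,0,0],[0,0.004,0,0],[0,0.004,0,0],[0,0.004,0,0],[0,0.004,0,0],[0,0.004,0,0]]}}

```text
time_s: 29.33
eef_pos: [0.5466, 0.0252, 0.2086]
orientation: [[1.0, 0.015, -0.0], [0.015, -1.0, -0.0], [-0.0, 0.0, -1.0]]
wrist_force: [-0.2, 0.4, -2.0]
grip_width: 0.0278
grip_force: 43.1
```

Call:
{"name": "step_arm", "arguments": {"steps": [[0,0,0,0],[0,0,0,0],[0,0,0,0],[0,0,0,0],[0,0,0,0],[0,0,0,0],[0,0,0,0],[0,0,0,0]]}}

```text
time_s: 30.0
eef_pos: [0.5466, 0.0252, 0.2086]
orientation: [[1.0, 0.015, -0.0], [0.015, -1.0, -0.0], [-0.0, 0.0, -1.0]]
wrist_force: [0.4, -0.2, -3.1]
grip_width: 0.028
grip_force: 43.1
```

```bash
cat > aim.py <<'E'
from fit import *
import sys
T={'r':(.6094,.0249,.018),'45':(.6616,.1408,.074),'40':(.6618,.082,.070),'35':(.6624,.0285,.066),'20':(.6643,-.1019,.052)}
def aim(k,q,R):
    o,v,dz,th=q; c,s_=np.cos(th),np.sin(th); ux=R[:,0]
    xs=c*ux+s_*np.array([0,0,1]); zs=-s_*ux+c*np.array([0,0,1])
    return xs,zs
st=readout.get_state(); p,R=st['eef_pos'],st['orientation']; snap('scene','sa'); q=fit('sa',p,R); print(p,st['time_s'])
xs,zs=aim('',q,R); G=p+[0,0,.002]; W=G-q[0]*xs+R[:,1]*q[1]-(.119+q[2])*zs
ys=np.cross(zs,xs)
for k,L in T.items():
    d=np.array(L)-W; tgt=p+(d-zs*(-.082)); print(k,'in scanner',np.round([d@xs,d@ys,d@zs],4),'TCP for 82mm',np.round(tgt,4))
E
python3 aim.py
```

```text
784 o,v,dz,th [-0.0025  0.0004  0.0029  0.3134] rms mm 0.9769781361010552
[0.54655081 0.02517283 0.20862383] 30.0
r in scanner [-0.0021 -0.0008 -0.0807] TCP for 82mm [0.5441 0.0243 0.2092]
45 in scanner [ 0.0664  0.1143 -0.0441] TCP for 82mm [0.5963 0.1402 0.2652]
40 in scanner [ 0.0645  0.0555 -0.0477] TCP for 82mm [0.5965 0.0814 0.2612]
35 in scanner [ 0.0631  0.002  -0.0514] TCP for 82mm [0.5971 0.0279 0.2572]
20 in scanner [ 0.0588 -0.1284 -0.0647] TCP for 82mm [ 0.599  -0.1025  0.2432]
```

Call:
{"name": "step_arm", "arguments": {"steps": [[0,0.1,0.12,0],[0.05,0.2,0.226,0],[0.1,0.3,0.226,0],[0.15,0.4,0.226,0],[0.2,0.46,0.226,0],[0.2,0.46,0.226,0],[0.2,0.46,0.226,0],[0.2,0.46,0.226,0]]}}

```text
time_s: 30.72
eef_pos: [0.5963, 0.1392, 0.2647]
orientation: [[1.0, 0.014, -0.001], [0.014, -1.0, -0.001], [-0.001, 0.001, -1.0]]
wrist_force: [-1.3, -0.5, -1.3]
grip_width: 0.0277
grip_force: 43.1
```

Call:
{"name": "step_arm", "arguments": {"steps": [[0,0,0,0],[0,0,0,0],[0,0,0,0],[0,0,0,0],[0,0,0,0],[0,0,0,0],[0,0,0,0],[0,0,0,0]]}}

```text
time_s: 31.38
eef_pos: [0.5965, 0.1402, 0.2651]
orientation: [[1.0, 0.015, -0.0], [0.015, -1.0, -0.0], [-0.0, 0.0, -1.0]]
wrist_force: [0.3, 0.2, -1.6]
grip_width: 0.0275
grip_force: 43.1
```

```bash
python3 aim.py
```

```text
996 o,v,dz,th [-2.500e-03  3.000e-04  3.200e-03  3.152e-01] rms mm 0.8610430344428328
[0.59652367 0.14015168 0.265121  ] 31.3833
r in scanner [-0.0691 -0.1151 -0.1181] TCP for 82mm [0.5438 0.0243 0.2094]
45 in scanner [-0.0004  0.     -0.0816] TCP for 82mm [0.596  0.1402 0.2654]
40 in scanner [-0.0023 -0.0588 -0.0852] TCP for 82mm [0.5962 0.0814 0.2614]
35 in scanner [-0.0038 -0.1123 -0.0889] TCP for 82mm [0.5968 0.0279 0.2574]
20 in scanner [-0.0081 -0.2427 -0.1022] TCP for 82mm [ 0.5987 -0.1025  0.2434]
```

Call:
{"name": "step_arm", "arguments": {"steps": [[0,0,0,0],[0,0,0,0],[0,0,0,0],[0,0,0,0],[0,0,0,0],[0,0,0,0],[0,0,0,0],[0,0,0,0]]}}

```text
time_s: 32.1
eef_pos: [0.5965, 0.1402, 0.2651]
orientation: [[1.0, 0.015, -0.0], [0.015, -1.0, -0.0], [-0.0, 0.0, -1.0]]
wrist_force: [0.2, -0.6, -2.2]
grip_width: 0.0276
grip_force: 43.1
```

Call:
{"name": "step_arm", "arguments": {"steps": [[0,-0.1,-0.016,0],[0,-0.2,-0.016,0],[0,-0.235,-0.016,0],[0,-0.235,-0.016,0],[0,-0.235,-0.016,0],[0,-0.235,-0.016,0],[0,-0.235,-0.016,0],[0,-0.235,-0.016,0]]}}

```text
time_s: 32.77
eef_pos: [0.5964, 0.0832, 0.2612]
orientation: [[1.0, 0.017, 0.0], [0.017, -1.0, 0.001], [0.0, -0.001, -1.0]]
wrist_force: [0.3, 0.5, -2.2]
grip_width: 0.0275
grip_force: 43.1
```

Call:
{"name": "step_arm", "arguments": {"steps": [[0,0,0,0],[0,0,0,0],[0,0,0,0],[0,0,0,0],[0,0,0,0],[0,0,0,0],[0,0,0,0],[0,0,0,0]]}}

```text
time_s: 33.43
eef_pos: [0.5965, 0.0814, 0.2611]
orientation: [[1.0, 0.015, -0.0], [0.015, -1.0, -0.0], [-0.0, 0.0, -1.0]]
wrist_force: [-0.3, -0.3, -1.2]
grip_width: 0.0276
grip_force: 43.1
```

Call:
{"name": "step_arm", "arguments": {"steps": [[0,0,0,0],[0,0,0,0],[0,0,0,0],[0,0,0,0],[0,0,0,0],[0,0,0,0]]}}

```text
time_s: 33.93
eef_pos: [0.5966, 0.0814, 0.2611]
orientation: [[1.0, 0.015, -0.0], [0.015, -1.0, -0.0], [-0.0, 0.0, -1.0]]
wrist_force: [-0.5, 0.6, -2.6]
grip_width: 0.0277
grip_force: 43.1
```

Call:
{"name": "step_arm", "arguments": {"steps": [[0.002,-0.1,-0.016,0],[0.002,-0.2,-0.016,0],[0.002,-0.214,-0.016,0],[0.002,-0.214,-0.016,0],[0.002,-0.214,-0.016,0],[0.002,-0.214,-0.016,0],[0.002,-0.214,-0.016,0],[0.002,-0.214,-0.016,0]]}}

```text
time_s: 34.6
eef_pos: [0.597, 0.0293, 0.2573]
orientation: [[1.0, 0.017, 0.0], [0.017, -1.0, 0.0], [0.0, -0.0, -1.0]]
wrist_force: [1.2, 0.3, -3.0]
grip_width: 0.0278
grip_force: 43.1
```

Call:
{"name": "step_arm", "arguments": {"steps": [[0,0,0,0],[0,0,0,0],[0,0,0,0],[0,0,0,0],[0,0,0,0],[0,0,0,0],[0,0,0,0],[0,0,0,0]]}}

```text
time_s: 35.27
eef_pos: [0.597, 0.0279, 0.2571]
orientation: [[1.0, 0.015, -0.0], [0.015, -1.0, -0.0], [-0.0, 0.0, -1.0]]
wrist_force: [0.2, 0.1, -2.2]
grip_width: 0.0278
grip_force: 43.1
```

```bash
python3 aim.py
```

```text
903 o,v,dz,th [-0.0025  0.0004  0.0033  0.3141] rms mm 0.9162681980006881
[0.59701509 0.02788742 0.2570956 ] 35.2667
r in scanner [-0.0652 -0.0028 -0.1108] TCP for 82mm [0.5439 0.0243 0.2096]
45 in scanner [ 0.0034  0.1123 -0.0742] TCP for 82mm [0.5961 0.1402 0.2656]
40 in scanner [ 0.0015  0.0535 -0.0778] TCP for 82mm [0.5963 0.0814 0.2616]
35 in scanner [ 0.0001  0.     -0.0815] TCP for 82mm [0.5969 0.0279 0.2576]
20 in scanner [-0.0043 -0.1304 -0.0948] TCP for 82mm [ 0.5988 -0.1025  0.2436]
```

Call:
{"name": "step_arm", "arguments": {"steps": [[0,0,0,0],[0,0,0,0],[0,0,0,0],[0,0,0,0],[0,0,0,0],[0,0,0,0]]}}

```text
time_s: 35.82
eef_pos: [0.597, 0.0279, 0.2571]
orientation: [[1.0, 0.015, -0.0], [0.015, -1.0, -0.0], [-0.0, 0.0, -1.0]]
wrist_force: [0.6, 0.0, -2.1]
grip_width: 0.0273
grip_force: 43.1
```

Call:
{"name": "step_arm", "arguments": {"steps": [[0.007,-0.12,0,0],[0.007,-0.24,-0.02,0],[0.007,-0.36,-0.04,0],[0.007,-0.46,-0.054,0],[0.007,-0.522,-0.054,0],[0.007,-0.522,-0.054,0],[0.007,-0.522,-0.054,0],[0.007,-0.522,-0.054,0]]}}

```text
time_s: 36.48
eef_pos: [0.599, -0.1011, 0.2438]
orientation: [[1.0, 0.016, 0.0], [0.016, -1.0, 0.001], [0.0, -0.001, -1.0]]
wrist_force: [-0.3, 0.7, -1.8]
grip_width: 0.0275
grip_force: 43.1
```

Call:
{"name": "step_arm", "arguments": {"steps": [[0,0,0,0],[0,0,0,0],[0,0,0,0],[0,0,0,0],[0,0,0,0],[0,0,0,0],[0,0,0,0],[0,0,0,0]]}}

```text
time_s: 37.15
eef_pos: [0.5988, -0.1026, 0.2436]
orientation: [[1.0, 0.015, -0.0], [0.015, -1.0, -0.0], [-0.0, 0.0, -1.0]]
wrist_force: [0.3, 0.0, -2.1]
grip_width: 0.0274
grip_force: 43.1
```

```bash
python3 aim.py | grep -v r; python3 -c "
from m import *
for o in labels(load('sa')): print(*o)
s=load('sa')
for n,h in(('45',.074),('40',.070),('35',.066)): pass
print(proj(s,[(.6616,.1408,.074),(.6618,.082,.070),(.6624,.0285,.066)]))
crop(s,'c12',180,180,140,120,4.2)"
```

```text
[ 0.59876902 -0.10262343  0.24359625] 37.15
[221.5 159.2] [186, 117, 55, 68, 747] [ 0.6314 -0.0982  0.1789]
[221.7 209.8] [219, 208, 6, 5, 21] [ 0.6637 -0.1     0.0533]
[366.7 229.9] [364, 228, 6, 5, 21] [0.4532 0.1469 0.0434]
[411.2 230.2] [409, 228, 6, 5, 22] [0.3798 0.2103 0.0425]
[367.  248.6] [364, 246, 7, 6, 29] [0.4891 0.1797 0.0433]
[293.  272.2] [284, 258, 21, 26, 304] [0.6567 0.1368 0.0748]
[380.3 281.5] [374, 275, 14, 13, 132] [0.5271 0.2526 0.0415]
[[293.34054398 275.03756629]
 [274.00622966 256.96390171]
 [257.39480652 241.77852616]]
```

Call:
{"name": "step_arm", "arguments": {"steps": [[0,0,0,0],[0,0,0,0],[0,0,0,0],[0,0,0,0],[0,0,0,0],[0,0,0,0],[0,0,0,0],[0,0,0,0]]}}

```text
time_s: 37.87
eef_pos: [0.5988, -0.1026, 0.2436]
orientation: [[1.0, 0.015, -0.0], [0.015, -1.0, -0.0], [-0.0, 0.0, -1.0]]
wrist_force: [0.0, 0.9, -2.0]
grip_width: 0.028
grip_force: 43.1
```

View pics/c12.png

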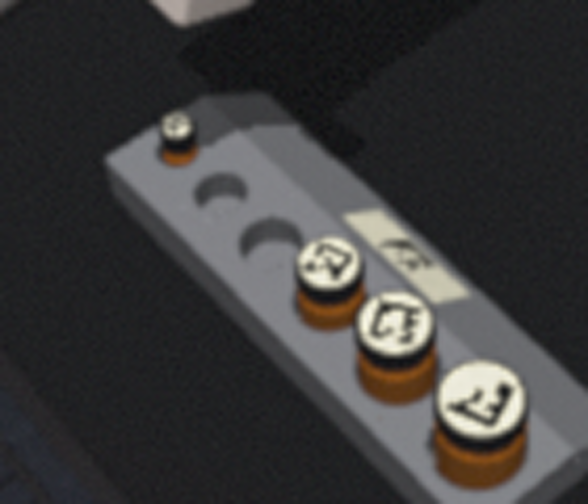

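All the vials remain seated in the crop: (178,130), (330,262), (395,322) and (481,400). The scans are done, so I return the scanner.

Call:
{"name": "step_arm", "arguments": {"steps": [[-0.05,-0.12,0.104,0.05],[-0.1,-0.24,0.104,0.1],[-0.15,-0.36,0.104,0.168],[-0.2,-0.48,0.104,0.168],[-0.25,-0.6,0.104,0.168],[-0.3,-0.72,0.104,0.168],[-0.35,-0.84,0.104,0.168],[-0.371,-0.894,0.104,0.168]]}}

```text
time_s: 38.53
eef_pos: [0.5029, -0.3319, 0.2695]
orientation: [[0.963, 0.269, -0.002], [0.269, -0.963, -0.003], [-0.003, 0.003, -1.0]]
wrist_force: [-0.3, -1.3, -2.8]
grip_width: 0.0277
grip_force: 43.1
```

Call:
{"name": "step_arm", "arguments": {"steps": [[0,0,0,0],[0,0,0,0],[0,0,0,0],[0,0,0,0]]}}

```text
time_s: 38.87
eef_pos: [0.5072, -0.324, 0.2697]
orientation: [[0.961, 0.278, 0.001], [0.278, -0.961, 0.001], [0.001, -0.001, -1.0]]
wrist_force: [-0.6, 0.2, -1.7]
grip_width: 0.0273
grip_force: 43.1
```

```bash
python3 aim.py|head -2; python3 -c "
from h import *
print(readout.get_state()['orientation'])"
```

```text
703 o,v,dz,th [-0.0023  0.0006  0.0019  0.3152] rms mm 1.2561867080363327
[ 0.50718985 -0.32396421  0.26973527] 38.8667
[[ 9.60522120e-01  2.78203149e-01  5.15368544e-04]
 [ 2.78202940e-01 -9.60522217e-01  4.42093064e-04]
 [ 6.18014619e-04 -2.81263123e-04 -9.99999769e-01]]
```

Call:
{"name": "step_arm", "arguments": {"steps": [[0.003,-0.007,0,0],[0.003,-0.007,-0.12,0],[0.003,-0.007,-0.24,0],[0.003,-0.007,-0.34,0],[0.003,-0.007,-0.39,0],[0.003,-0.007,-0.43,0],[0.003,-0.007,-0.474,0],[0.003,-0.007,-0.474,0]], "grip_force": 25}}

```text
time_s: 39.58
eef_pos: [0.5067, -0.3274, 0.1498]
orientation: [[0.961, 0.276, -0.001], [0.276, -0.961, 0.001], [-0.001, -0.001, -1.0]]
wrist_force: [0.2, 0.2, -2.6]
grip_width: 0.0275
grip_force: 43.1
```

Call:
{"name": "step_arm", "arguments": {"steps": [[0,0,0,0],[0,0,0,0],[0,0,0,0]]}}

```text
time_s: 39.83
eef_pos: [0.5076, -0.3283, 0.1526]
orientation: [[0.961, 0.275, 0.002], [0.275, -0.961, -0.002], [0.001, 0.002, -1.0]]
wrist_force: [0.1, -0.7, -1.7]
grip_width: 0.0273
grip_force: 43.1
```

Call:
{"name": "step_arm", "arguments": {"steps": [[0.03,0.01,0,0],[0.06,0.019,0,0],[0.09,0.028,0,0],[0.12,0.037,0,0],[0.15,0.045,0,0],[0.15,0.045,0,0],[0.15,0.045,0,0]], "grip": -1, "grip_force": 25}}

```text
time_s: 40.42
eef_pos: [0.5462, -0.3182, 0.159]
orientation: [[0.962, 0.275, 0.004], [0.275, -0.962, -0.006], [0.002, 0.007, -1.0]]
wrist_force: [-9.8, 2.6, 27.2]
grip_width: 0.0277
grip_force: 46.7
```

```bash
python3 - <<'E'
from fit import *
import pickle
st=readout.get_state(); p,R=st['eef_pos'],st['orientation']; print(p,st['wrist_force'])
s=snap('scene','sc')
# hide what lies below the lip
s['depth']=s['depth'].copy(); C=cloud(s); s['image']=s['image'].copy(); s['image'][C[:,:,2]<.062]=0
pickle.dump(s,open('sc.pkl','wb')); fit('sc',p,R,(0,0,0,.05))
E
```

```text
[ 0.54620154 -0.31817184  0.15895711] [-9.79259492  2.63657599 27.21442188]
446 o,v,dz,th [ 0.0026 -0.0001 -0.0019  0.0575] rms mm 1.2221467483206985
```

Call:
{"name": "step_arm", "arguments": {"steps": [[0,0,0.02,0],[0,0,0.035,0],[0,0,0.035,0],[0,0,0.035,0]]}}

```text
time_s: 40.8
eef_pos: [0.5446, -0.3162, 0.1596]
orientation: [[0.961, 0.276, 0.0], [0.276, -0.961, 0.0], [0.0, -0.0, -1.0]]
wrist_force: [-0.5, -0.0, -2.3]
grip_width: 0.027
grip_force: 43.1
```

```bash
cat > sc.py <<'E'
from fit import *
import pickle
st=readout.get_state(); p,R=st['eef_pos'],st['orientation']; print(p,st['wrist_force'])
s=snap('scene','sc'); im=s['image'].copy()
C=cloud(s); s['image']=im.copy(); s['image'][C[:,:,2]<.062]=0
pickle.dump(s,open('sc.pkl','wb')); fit('sc',p,R,(0,0,0,.03))
cv2.imwrite('pics/c13.png',cv2.resize(im[70:190,150:290],None,fx=5,fy=5,interpolation=3)[:,:,::-1])
E
python3 sc.py
```

```text
[ 0.54463334 -0.31620924  0.15957213] [-0.47571693 -0.04554106 -2.25152813]
451 o,v,dz,th [ 0.0022 -0.0001 -0.0017  0.0546] rms mm 1.2400533505775153
```

View pics/c13.png

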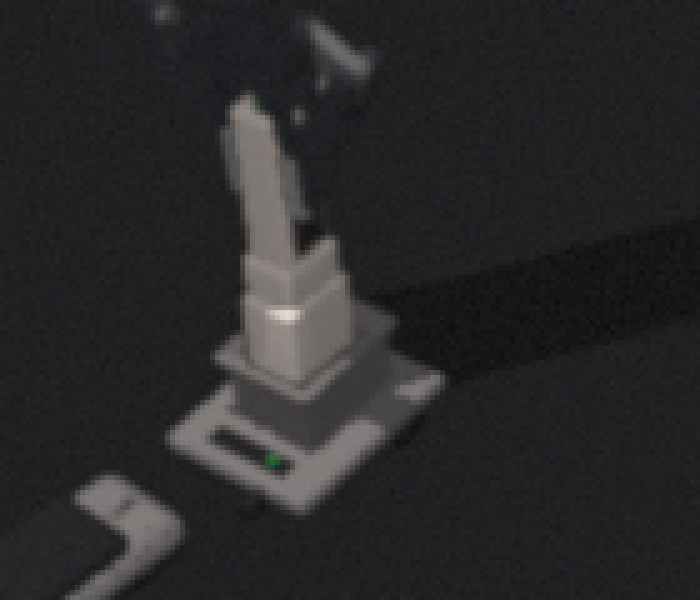

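The nose is in the lip with about 0.05 rad of lean left (handle (250,100) to nose (300,340)). I centre it and lower.

Call:
{"name": "step_arm", "arguments": {"steps": [[-0.017,-0.005,0,0],[-0.017,-0.005,0,0],[-0.017,-0.005,-0.01,0],[-0.017,-0.005,-0.02,0],[-0.017,-0.005,-0.03,0],[-0.017,-0.005,-0.04,0],[-0.017,-0.005,-0.05,0],[-0.017,-0.005,-0.05,0]]}}

```text
time_s: 41.52
eef_pos: [0.5397, -0.3176, 0.1465]
orientation: [[0.961, 0.275, -0.001], [0.275, -0.961, 0.001], [-0.001, -0.001, -1.0]]
wrist_force: [-0.5, 0.3, -1.0]
grip_width: 0.0275
grip_force: 43.1
```

Call:
{"name": "step_arm", "arguments": {"steps": [[0,0,-0.01,0],[0,0,-0.02,0],[0,0,-0.03,0],[0,0,-0.04,0],[0,0,-0.05,0],[0,0,-0.06,0],[0,0,-0.06,0]]}}

```text
time_s: 42.1
eef_pos: [0.5397, -0.3177, 0.1316]
orientation: [[0.961, 0.275, -0.001], [0.275, -0.961, 0.001], [-0.001, -0.001, -1.0]]
wrist_force: [-0.6, -0.2, -2.3]
grip_width: 0.0274
grip_force: 43.1
```

Call:
{"name": "step_arm", "arguments": {"steps": [[0,0,-0.004,0],[0,0,-0.008,0],[0,0,-0.008,0],[0,0,-0.008,0]]}}

```text
time_s: 42.43
eef_pos: [0.5401, -0.3179, 0.1304]
orientation: [[0.961, 0.275, 0.0], [0.275, -0.961, -0.0], [0.0, 0.0, -1.0]]
wrist_force: [-0.2, 0.5, -1.9]
grip_width: 0.0277
grip_force: 43.1
```

Call:
{"name": "step_arm", "arguments": {"steps": [[0,0,0,0],[0,0,0,0],[0,0,0,0],[0,0,0,0],[0,0,0,0],[0,0,0,0]], "grip": 0.3}}

```text
time_s: 42.93
eef_pos: [0.5401, -0.3179, 0.1305]
orientation: [[0.961, 0.275, 0.0], [0.275, -0.961, -0.0], [0.0, 0.0, -1.0]]
wrist_force: [-0.2, -0.1, -0.4]
grip_width: 0.0553
grip_force: 0.0
```

Call:
{"name": "step_arm", "arguments": {"steps": [[0,0,0.08,0],[0,0,0.16,0],[0,0,0.24,0],[0,0,0.36,0],[0,0,0.48,0],[0,0,0.6,0],[-0.1,0.3,0.6,0],[-0.2,0.6,0.6,0]]}}

```text
time_s: 43.6
eef_pos: [0.5144, -0.2404, 0.2824]
orientation: [[0.963, 0.271, 0.004], [0.271, -0.963, -0.002], [0.004, 0.003, -1.0]]
wrist_force: [0.3, 1.6, 0.6]
grip_width: 0.0554
grip_force: 0.0
```

```bash
python3 - <<'E'
from m import *
t=snap('top','t14');s=snap('scene','s14')
for n,q in(('t',t),('s',s)):
    for o in labels(q): print(n,*o)
C=cloud(t); z=C[:,:,2]; reg=(C[:,:,0]>.45)&(C[:,:,0]<.63)&(C[:,:,1]<-.25)&(C[:,:,1]>-.38)
for lo,hi in((.042,.058),(.155,.172)):
    P=C[reg&(z>lo)&(z<hi)]; print(lo,len(P),np.median(P,0),cv2.minAreaRect(np.float32(P[:,:2]*1000)))
a=t['image'][180:260,375:455];b=s['image'][85:180,175:270]
cv2.imwrite('pics/c14.png',np.hstack([cv2.resize(x,(400,400),interpolation=3) for x in(a,b)])[:,:,::-1])
E
```

```text
t [180.3 224.7] [174, 218, 12, 12, 63] [0.5127 0.2421 0.0422]
t [206.1 236.6] [204, 234, 5, 6, 24] [0.4862 0.1793 0.0438]
t [220.  252.3] [218, 250, 5, 6, 24] [0.4513 0.1454 0.0438]
t [191.4 282.5] [189, 280, 6, 6, 30] [0.3779 0.2091 0.0429]
s [206.1 122.7] [198, 98, 21, 51, 376] [ 0.5571 -0.3066  0.11  ]
s [366.7 229.9] [364, 228, 6, 5, 21] [0.4531 0.1461 0.0434]
s [411.2 230.2] [409, 228, 6, 5, 23] [0.3806 0.2105 0.0434]
s [367.  248.6] [364, 246, 7, 6, 29] [0.4882 0.1798 0.0429]
s [293.  272.3] [284, 258, 21, 26, 304] [0.6565 0.1365 0.0747]
s [380.3 281.5] [374, 275, 14, 13, 132] [0.5267 0.2528 0.042 ]
0.042 125 [ 0.51866183 -0.30223763  0.0521402 ] ((522.3408203125, -306.8002014160156), (39.155616760253906, 32.95539474487305), 13.18618392944336)
0.155 0 [nan nan nan] ((0.0, 0.0), (0.0, 0.0), 0.0)
  return _methods._mean(a, axis=axis, dtype=dtype,
  ret = um.true_divide(
```

View pics/c14.png

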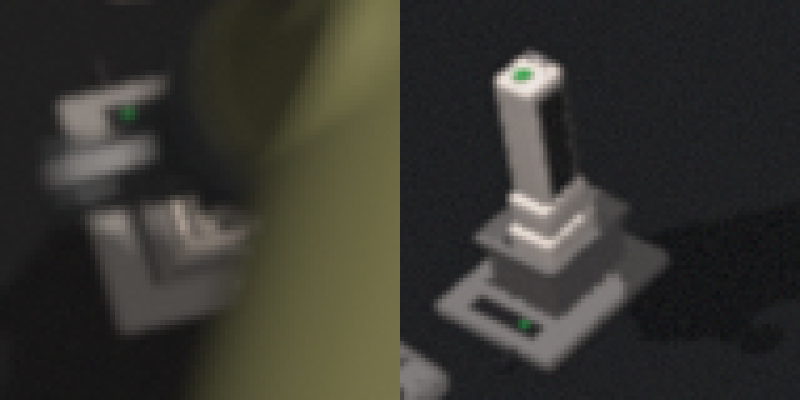

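The scanner stands home in its cradle (right crop, top at (525,72)). I move clear for a final check.

Call:
{"name": "step_arm", "arguments": {"steps": [[-0.1,0.8,0.1,0],[-0.1,0.8,0.1,0],[-0.1,0.8,0.1,0],[-0.1,0.8,0.1,0],[-0.1,0.8,0.1,0],[-0.1,0.8,0.1,0],[-0.1,0.8,0.1,0]]}}

```text
time_s: 44.28
eef_pos: [0.4888, -0.0362, 0.3062]
orientation: [[0.96, 0.281, 0.002], [0.281, -0.96, -0.002], [0.001, 0.002, -1.0]]
wrist_force: [-0.5, -0.8, -0.3]
grip_width: 0.0559
grip_force: 0.0
```

Call:
{"name": "step_arm", "arguments": {"steps": [[-0.1,1,0,0],[-0.1,1,0,0],[-0.1,1,0,0],[-0.1,1,0,0],[-0.1,1,0,0],[-0.1,1,0,0],[-0.1,1,0,0],[-0.1,1,0,0]]}}

```text
time_s: 44.95
eef_pos: [0.4634, 0.2128, 0.3052]
orientation: [[0.96, 0.279, -0.001], [0.279, -0.96, 0.001], [-0.0, -0.001, -1.0]]
wrist_force: [0.5, -0.4, -0.3]
grip_width: 0.0558
grip_force: 0.0
```

```bash
python3 - <<'E'
from m import *
t=snap('top','t15');s=snap('scene','s15')
for n,q in(('t',t),('s',s)):
    for o in labels(q): print(n,*o)
C=cloud(t); z=C[:,:,2]; reg=(C[:,:,0]>.45)&(C[:,:,0]<.63)&(C[:,:,1]<-.25)&(C[:,:,1]>-.38)
for lo,hi in((.042,.058),(.155,.172)):
    P=C[reg&(z>lo)&(z<hi)]; print(lo,len(P),np.median(P,0),cv2.minAreaRect(np.float32(P[:,:2]*1000)) if len(P) else '')
E
```

```text
t [428.2 211.3] [421, 204, 15, 16, 170] [ 0.5419 -0.3174  0.1628]
t [411.8 219.3] [407, 209, 11, 21, 82] [ 0.5393 -0.3036  0.0595]
t [206.1 236.6] [204, 234, 5, 6, 24] [0.4863 0.1798 0.0443]
s [206.7 123.2] [198, 98, 24, 51, 395] [ 0.5567 -0.3069  0.0924]
s [411.2 230.2] [409, 228, 6, 5, 22] [0.38   0.2103 0.0433]
s [367.  248.7] [364, 246, 7, 6, 28] [0.4888 0.18   0.0435]
s [293.  272.2] [284, 258, 21, 26, 304] [0.656  0.1363 0.0747]
s [380.3 281.6] [374, 275, 14, 13, 133] [0.5267 0.253  0.0414]
0.042 420 [ 0.5330933  -0.30739718  0.05149439] ((542.997314453125, -316.2411804199219), (74.76654815673828, 63.0643196105957), 16.077234268188477)
0.155 183 [ 0.54142789 -0.31407585  0.16292453] ((542.3875732421875, -315.1619567871094), (30.139232635498047, 29.691680908203125), 16.558090209960938)
```

```bash
python3 -c "
from m import *
s=load('s15');t=load('t15')
cv2.imwrite('pics/c15.png',np.hstack([cv2.resize(s['image'][180:300,190:310],(400,400),interpolation=3),cv2.resize(t['image'][140:210,200:350],(400,400),interpolation=3)])[:,:,::-1])"
```

```text
(no output)
```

View pics/c15.png

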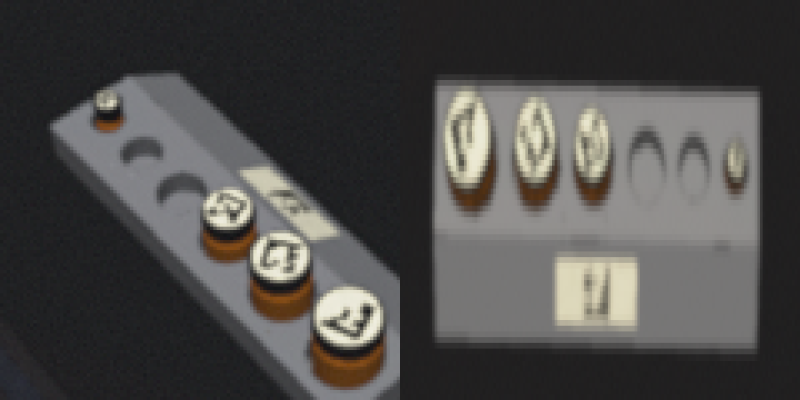

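All four vials are seated in their own bores; left crop caps at (108,105), (228,210), (280,258) and (347,320). The scanner is home, so I hand in.

```bash
python3 -c "
from bench import manip
print(manip.sign_off())"
```

```text
the job is handed in; nothing more can be done
None
```

I handed the job in with vials 45, 40, 35 and 20 (the four present) seated in their own bores and the rack label and each cap scanned from widest to narrowest. The scanner is back home in its cradle and the oil bottle and mouse were left alone; the sign-off gave no verdict.

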